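# Lift the hot bake-plate lid with the C-hook lifter and park it on the cooling stand

## Task

Take the C-shaped lid lifter from its rest, hook it under the loop handle of the hot lid and lift the lid off the bake plate, then set it down gently, fully seated inside the ring of the blue cooling stand, and hang the lifter back on its rest. The lid is loaded unevenly by an amount nobody has measured, so you will need to feel for its balance point along the loop with trial lifts of a few millimetres; keep the lid level all the time. Handle it gently, touch it with the lifter only, and leave everything else where it is.

Things in the scene. Friction and masses are not known exactly. Their poses are not given: they have to be found in the camera images.
- lid: round thin-walled aluminium lid, 176 mm across, 8 mm thick, lower edge chamfered 4 mm; origin at the centre of its underside, z up; starts loose on the bake plate. Total 0.38 to 0.87 kg, unmeasured; centre of mass at x = 0, between y = -22 and +27 mm, 14 to 22 mm up. Hot: only the lifter may touch it, with at most 20 N; it must not tilt over 8 degrees. Its loop and pods: see loop_mid, end_a, end_b
- loop_mid (a point): middle of the lid's brass loop handle: a straight level bar 8 mm thick along the lid's y axis, centre line 38 mm above the lid's underside, free from y = -40 to +40 mm, on posts at y = -44 and +44 mm; 26 mm clear between bar and lid. Lifted more than about 6 mm from its centre of mass, the lid tips, its heavy side staying down; nearer, it rises level. Axes as the lid's
- end_a (a point): point at y = -66 mm of the lid, 46 mm above its underside, just over the black pod; each pod is 36 (x) x 20 (y) mm, its top 42 mm above the lid's underside (46 with a steel button)
- end_b (a point): the same over the orange pod, at y = +66 mm. The pods' weights differ by an unmeasured amount, either one the heavier
- lifter: C-hook lid lifter, 0.22 kg, starting on its rest. Origin at the bottom of a shallow V cradle (20 degrees each side) in its steel tongue, z up; tongue points to +x, 10 mm wide (y), tip at x = 22 mm with its top 7.5 mm above, lowest point 5 mm below the origin. Stem behind at x = -35 to -41 mm rises to the flange. An 8 mm bar lying in the V has its centre 4.3 mm above the origin
- lifter_grip (a point): middle of the lifter's upright green handle, 22 x 22 mm square, 119 mm straight above the lifter's origin; the handle spans 86 to 152 mm above the origin; under it a grey flange 60 (x) x 52 (y) mm, 80 to 86 mm above the origin. Axes as the lifter's
- rest_top (a point): lifter rest (fixed): two upright cheeks 80 mm long (x), 6 mm thick, 32 mm apart inside, 115 mm high on a grey foot 90 x 90 mm; this point is midway between them, level with their tops. The lifter hangs here, flange flat on both tops, C between the cheeks, its x axis along theirs, handle's axis through this point (lifter origin 80 mm below)
- bake_seat (a point): bake station (fixed), white housing 204 x 204 mm: centre of its dark plate, 60 mm above the table. A steel ring 8 mm high, 183 mm inside, stands round the plate
- stand_seat (a point): cooling stand (fixed), blue base and round aluminium deck: centre of the deck's top, 40 mm above the table. A blue ring 5 mm high and 188 mm inside stands round it; the lid must lie flat on the deck inside the ring, at any yaw
- wafer_box: black open wafer box with upright slices, 130 x 150 x 85 mm, origin under its centre; bystander
- solvent: white bottle with red cap, 60 mm across, 160 mm tall, origin under its centre; bystander
- carrier: flat clear round wafer carrier, 110 mm across, 16 mm high; bystander
- tweezers: steel tweezers with a blue end lying flat, 120 mm long, 6 mm high; bystander
- wipes: stack of white wipes, 110 x 110 x 31 mm; bystander
- jar: small amber jar, 48 mm across, 60 mm tall; bystander
Not all that is in view belongs to the job. What is shaped like the lifter but purple or yellow is not meant.

How it is judged:
By the outcome, as a careful person would: the job done as asked, in the order asked, and still so for the second after the job is handed in, with the robot touching nothing.
It also fails if it takes over 72 s, if anything falls off the work surface, if the arm or the gripper's body presses on something with over 40 N, if the wrist force passes 120 N, or if a joint passes its speed limit or range.

## Robot

A 6-joint arm with a two-finger parallel gripper is mounted at the origin on the work surface. World frame = base frame: x ahead of the robot, y to its left, z up, the work surface at z = 0. Lengths are in mm, angles in rad, forces in N, time in s.
With the tool pointing down it reaches from about 275 to 850 mm from the base axis. Payload 5.2 kg.
Tool frame: the origin (TCP) lies midway between the tips of the shut fingers; the grasp point (between the pads) lies 19 mm behind it (ctrl.grip_depth is the z of the grasp point in the tool frame, in mm); z points along the fingers, y is the direction in which the jaws open and shut (so a half turn about z gives the same grasp; the last joint's range is limited). The gripper opens to 85 mm and grips with 20 to 120 N. Pads are 22 mm wide; open, the fingers measure 114 mm over their backs; the gripper's body (76 mm by 85 mm) begins 54 mm behind the grasp point. The pads swing forward as they close: fully open they stand 13 mm farther back than shut.
Start: joints at [1.057, 0.259, 1.535, -0, 1.348, -0.203], TCP at [168.179, 523.661, 231.31] pointing down, gripper open.
Joint ranges: [-3.14, 3.14], [-0.91, 2.08], [0.19, 2.58], [-1.22, 4.36], [0.22, 2.71], [-3.12, 3.12]. Speed limits (rad/s): [2.57, 2.57, 3.14, 3.14, 3.14, 3.14].

## Interface

Orientations are given as a unit quaternion [w, x, y, z].
In Python, from station import sensors, imaging, ctrl gives the robot as it stands. The module is installed in compiled form; this text tells all that it offers.
- The arm moves only by the tool apply_moves, never from a script. Its argument "commands" is a list of rows, each an object of numbers: "claw": the opening, from 0 (shut) to 1 (fully open); "dx", "dy", "dz": the shift along the world's x, y, z each as a share of 400 mm, from -1 to 1; "twist": the turn about the world's z as a share of 120 degrees, from -1 to 1. In form: [{"claw": .., "dx": .., "dy": .., "dz": .., "twist": ..}, ...]. A call has 1 to 8 rows; each row is the pose to reach, as a shift and turn from the pose commanded when the call began; what a row does not reach only later rows make up. A row lasts 1/8 s, in which the tool goes at most 62.5 mm and 10.7 degrees, less where a joint would pass 70% of its speed; a pose out of reach is approached as far as the arm can. A call with a number of a shift or a turn outside -1 to 1 is refused whole. A call with a gripper value outside its range is refused whole. The fingers move at their own pace and stop on an object; "grip_force" is the grip in N (left out, the last holds). Time passes only in rows, so rows that repeat a pose let the fingers close. It gives the time, the measured TCP pose, the force and the opening at its end, in the units of the state.
- sensors.get_state(): the state, without advancing time (a new reading comes with each control period).
- imaging.get_image(name): name is "scene" or "side" or "wrist"; returns (picture, depth): 384x512x3 uint8, blue, green, red; 384x512 float32, mm along the optical axis (not along the pixel's ray), 0 where there is no reading.
- imaging.calibration(name): a dict with "K" (3x3 intrinsics, pixels), "cam_to_world" (4x4, takes a point from camera to world coordinates). Camera axes: x right, y down, z forward; pixel columns grow to the right and rows downward; lengths in mm; the calibration is good to about 2 mm. A picture is of the moment at which its call begins: read the wrist's pose just before it. calibration takes no time and is no camera call; for the wrist camera it gives the pose at the moment of the call.
- ctrl.hand_in(): hands the job in, once; it reports no verdict.
The state is a dict: "time_s": time; "qpos": joint angles; "joint_vel": joint speeds; "tau": joint torques, N m; "ee_pos": TCP position; "ee_rot": TCP orientation; "force": force on the tool from outside, world axes, zero at the start; "wrist_torque": the same for the moment, N m; "opening": finger opening in mm.
Only numpy, scipy, OpenCV 4.12 (cv2) and the standard library are available. Lean on these libraries where they do the work, as an engineer would, in place of code of your own. Each camera call takes 0.05 s, during which the arm holds its last target.

## Working session

There is one attempt and no reset: what is moved stays moved. The work goes in short steps, Python scripts to look and compute and a tool call to move; the robot and the scene stay as the last step left them, time stands still between calls to the robot, and variables do not carry over. Pictures are saved under pics/ and viewed, and the job is handed in when it is done.

Besides the shell and the picture viewer there is one more tool, called after "Request:" by a JSON object that holds its "fn" and its "kwargs", one argument or row to a line. apply_moves: Moves the arm, as the interface text tells. Shift numbers are shares of 400 mm and turn numbers shares of 120 degrees, none past 1 either way. Its arguments: {"type":"object","properties":{"commands":{"type":"array"},"grip_force":{"type":"number"}},"required":["commands"]}

```bash
mkdir -p pics; cat > h.py <<'E'
import numpy as np, cv2
from station import sensors, imaging, ctrl
def grab(n,tag):
    c=imaging.calibration(n); p,d=imaging.get_image(n)
    cv2.imwrite(f'pics/{tag}.png',p); np.savez(f'pics/{tag}.npz',p=p,d=d,K=c['K'],T=c['cam_to_world'])
    return p,d,np.array(c['K']),np.array(c['cam_to_world'])
def load(tag):
    z=np.load(f'pics/{tag}.npz'); return z['p'],z['d'],z['K'],z['T']
def cloud(d,K,T):
    v,u=np.mgrid[0:d.shape[0],0:d.shape[1]]
    P=np.stack([(u-K[0,2])/K[0,0]*d,(v-K[1,2])/K[1,1]*d,d,np.ones_like(d)],-1)@T.T
    return P[...,:3]
E
python3 - <<'E'
from h import *
s=sensors.get_state()
for k,v in s.items(): print(k,np.round(v,3))
for n in ['scene','side','wrist']:
    p,d,K,T=grab(n,n+'0'); print(n,np.round(K,1).tolist(),np.round(T,3).tolist())
print(ctrl.grip_depth)
E
```

```text
time_s 0.0
qpos [ 1.057  0.259  1.536  0.     1.348 -0.203]
joint_vel [-0.    -0.001 -0.     0.001  0.     0.   ]
tau [-3.0000e-03 -4.4603e+01 -2.9057e+01 -1.0000e-03  1.2000e-02 -0.0000e+00]
ee_pos [167.892 523.185 230.479]
ee_rot [-0.     0.155  0.988 -0.001]
force [-0.648 -0.121 -0.489]
wrist_torque [-0.016 -0.022  0.014]
opening 85.21
scene [[429.5, 0.0, 253.0], [0.0, 429.5, 191.0], [0.0, 0.0, 1.0]] [[-0.545, 0.581, -0.605, 1267.236], [0.838, 0.373, -0.397, 469.186], [-0.005, -0.723, -0.69, 1002.903], [0.0, 0.0, 0.0, 1.0]]
side [[395.4, 0.0, 255.9], [0.0, 395.4, 198.6], [0.0, 0.0, 1.0]] [[0.989, -0.094, 0.115, 333.089], [-0.147, -0.502, 0.852, -1086.228], [-0.022, -0.86, -0.511, 765.688], [0.0, 0.0, 0.0, 1.0]]
wrist [[315.0, 0.0, 259.2], [0.0, 315.0, 191.0], [0.0, 0.0, 1.0]] [[0.305, 0.917, 0.256, 102.705], [0.952, -0.293, -0.084, 543.879], [-0.003, 0.269, -0.963, 372.61], [0.0, 0.0, 0.0, 1.0]]
-18.700000000000003
```

View pics/scene0.png

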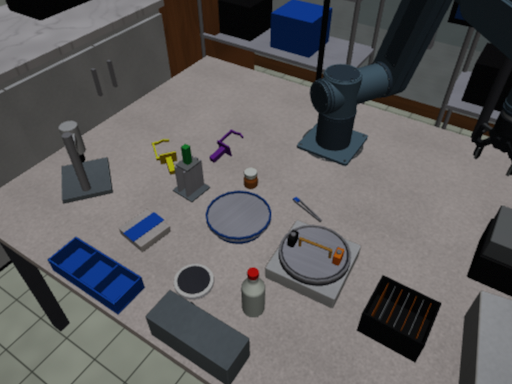

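View pics/side0.png

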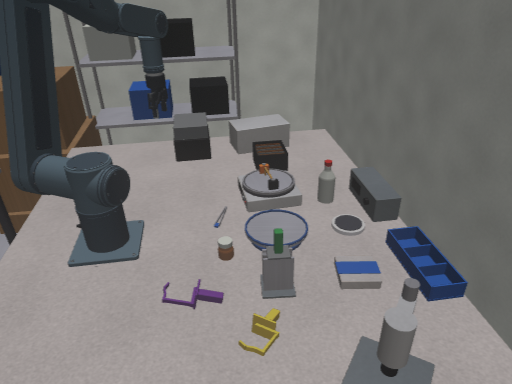

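View pics/wrist0.png

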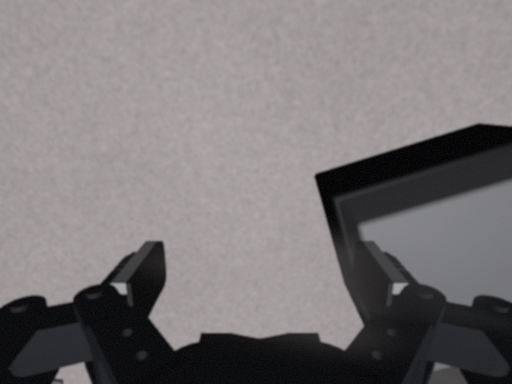

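The scene picture shows the lifter's green handle at about (186,154) on its rest (190,178). The stand is at (239,215) and the lid at (316,252), with its black pod at (293,238) and orange pod at (338,256). The purple and yellow hooks are decoys. Next I'll measure coarse positions.

```bash
python3 - <<'E'
from h import *
for n in ['scene','side']:
    p,d,K,T=load(n+'0'); P=cloud(d,K,T)
    hsv=cv2.cvtColor(p,cv2.COLOR_BGR2HSV)
    inb=(P[...,0]>100)&(P[...,0]<900)&(abs(P[...,1])<600)&(P[...,2]>5)&(d>0)
    H,S,V=hsv[...,0],hsv[...,1],hsv[...,2]
    def rep(name,m):
        m=m&inb; Q=P[m]
        if len(Q)==0: print(n,name,'none');return
        v,u=np.nonzero(m)
        print(n,name,len(Q),'med',np.round(np.median(Q,0),1),'min',np.round(np.percentile(Q,2,axis=0),1),'max',np.round(np.percentile(Q,98,axis=0),1),'uv',np.median(u),np.median(v))
    z=P[...,2]
    rep('green',(H>45)&(H<80)&(S>120)&(V>40)&(z>90))
    rep('orange',(H>4)&(H<14)&(S>150)&(z>60)&(z<130))
    rep('brass',(H>14)&(H<24)&(S>100)&(z>80)&(z<130))
    # blue ring of stand
    c={'scene':(239,215),'side':(277,229)}[n]
    vv,uu=np.mgrid[0:384,0:512]
    near=(abs(uu-c[0])<42)&(abs(vv-c[1])<35)
    rep('stand blue',(H>100)&(H<130)&(S>120)&near&(z>25)&(z<60))
    c={'scene':(190,178),'side':(278,268)}[n]
    near=(abs(uu-c[0])<25)&(abs(vv-c[1])<35)
    rep('rest z>90',near&(z>90)&(z<125)&(S<80))
    rep('rest foot..',near&(z>10)&(S<80))
    c={'scene':(316,252),'side':(268,182)}[n]
    near=(abs(uu-c[0])<42)&(abs(vv-c[1])<42)
    rep('lid z66-72',near&(z>64)&(z<80))
    rep('black pod',near&(V<45)&(z>85)&(z<125))
    b={'scene':(150,110,130,100),'side':(240,220,90,80)}[n]
    x,y,w,h=b
    cv2.imwrite(f'pics/{n}0z.png',cv2.resize(p[y:y+h,x:x+w],None,fx=6,fy=6,interpolation=cv2.INTER_CUBIC))
E
```

```text
scene green 135 med [ 504.3 -279.6  164.2] min [ 490.6 -293.1  126. ] max [ 510.8 -275.3  190.6] uv 186.0 154.0
scene orange 279 med [582.5 443.9  80.8] min [542.6 263.7  61.8] max [664.1 517.5 103.4] uv 389.0 300.0
scene brass 114 med [561.2 212.6 101.1] min [553.9 157.6  81.7] max [566.6 275.6 105.9] uv 318.0 245.0
scene stand blue 293 med [557.1 -56.1  45.6] min [ 441.3 -162.8   39.4] max [636.1  31.9  50.3] uv 237.0 221.0
scene rest z>90 305 med [ 510.5 -272.7  113.7] min [ 456.9 -313.7   91. ] max [ 537.  -261.7  124.5] uv 188.0 167.0
scene rest foot.. 991 med [ 512.8 -270.2   64.2] min [ 457.  -319.    10.4] max [ 566.9 -147.5  126.2] uv 190.0 177.0
scene lid z66-72 2754 med [573.6 205.8  69.4] min [470.4 115.6  65.1] max [651.1 291.3  73.7] uv 314.0 254.0
scene black pod 73 med [575.5 141.8 100.4] min [551.1 129.9  87.1] max [583.9 146.8 107.2] uv 292.0 238.0
side green 26 med [ 494.9 -289.4  188.3] min [ 486.5 -296.8  186.7] max [ 502.8 -280.4  190.8] uv 278.0 231.0
side orange 18 med [542.4 261.6 102.2] min [532.6 256.5  98.2] max [564.5 274.9 105.3] uv 262.0 165.0
side brass 24 med [552.9 216.  102.8] min [548.7 159.4  81.3] max [563.4 260.2 105.6] uv 267.0 171.0
side stand blue 41 med [ 567.5 -116.1   46.8] min [ 436.7 -163.2   43.5] max [629.7 -26.4  49.1] uv 293.0 235.0
side rest z>90 563 med [ 488.6 -306.7  116. ] min [ 453.1 -314.4   90.9] max [ 530.9 -265.3  124.3] uv 277.0 257.0
side rest foot.. 1806 med [ 491.7 -307.6   58.3] min [ 452.3 -325.4   10.4] max [ 586.3 -103.5  139.3] uv 277.0 264.0
side lid z66-72 1280 med [567.9 224.7  69.9] min [467.2 110.2  64.8] max [659.9 532.9  79.4] uv 267.0 177.0
side black pod 62 med [561.2 129.8  89.8] min [540.4 122.6  85.2] max [668.5 529.5 102. ] uv 272.0 182.0
```

View pics/scene0z.png

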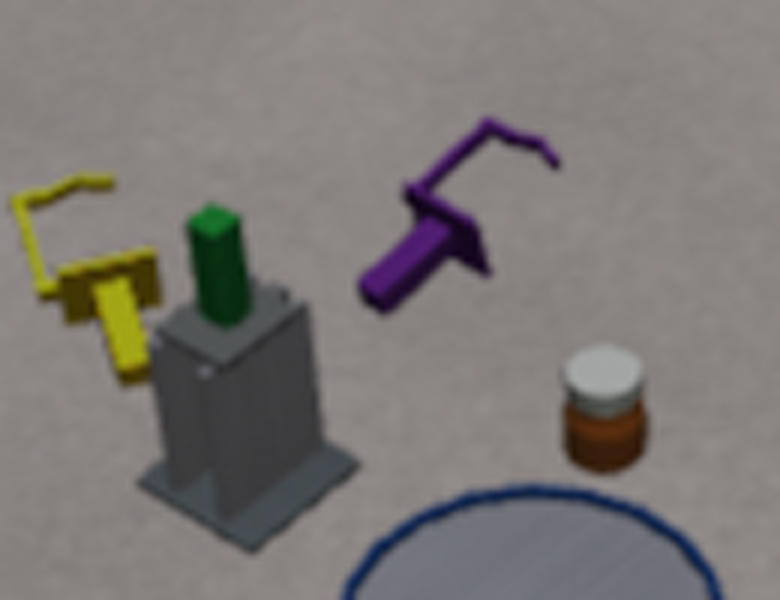

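View pics/side0z.png

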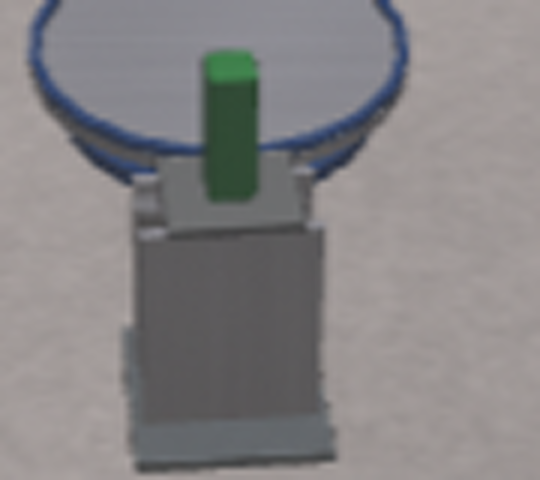

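Request:
{"fn": "apply_moves", "kwargs": {
  "commands": [
    {"claw":1,"dx":0.1,"dy":-0.07,"dz":0.03,"twist":-0.06},
    {"claw":1,"dx":0.24,"dy":-0.17,"dz":0.07,"twist":-0.14},
    {"claw":1,"dx":0.38,"dy":-0.27,"dz":0.11,"twist":-0.22},
    {"claw":1,"dx":0.52,"dy":-0.37,"dz":0.14,"twist":-0.3},
    {"claw":1,"dx":0.66,"dy":-0.47,"dz":0.17,"twist":-0.38},
    {"claw":1,"dx":0.8,"dy":-0.57,"dz":0.17,"twist":-0.44},
    {"claw":1,"dx":0.92,"dy":-0.65,"dz":0.17,"twist":-0.48},
    {"claw":1,"dx":0.98,"dy":-0.69,"dz":0.17,"twist":-0.49}
  ]
}}

```text
time_s: 1.15
ee_pos: [561.6, 246.2, 299.2]
ee_rot: [-0.0, 0.62, 0.784, 0.0]
force: [0.2, 0.5, 0.0]
opening: 85.2
```

```bash
python3 - <<'E'
from h import *
s=sensors.get_state(); print(s['ee_pos'],s['qpos'])
p,d,K,T=grab('wrist','w1'); print(np.round(T,3).tolist())
E
```

```text
[561.63887122 246.18468713 299.19304947] [ 2.31310510e-01  3.41688233e-01  1.25643232e+00  1.98886741e-04
  1.54359298e+00 -7.34155957e-04]
[[0.973, 0.222, 0.062, 545.539], [0.231, -0.937, -0.263, 312.098], [-0.0, 0.27, -0.963, 441.24], [0.0, 0.0, 0.0, 1.0]]
```

View pics/w1.png

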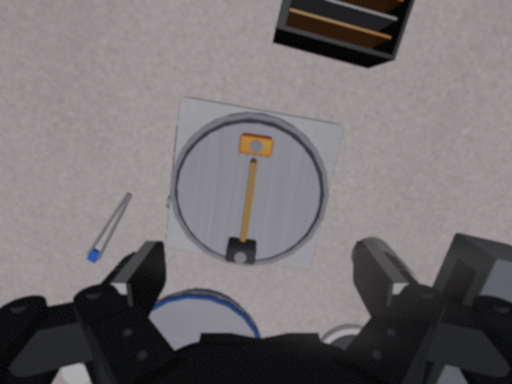

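The wrist picture shows the lid centred near (250,188), the orange pod at (256,145), the black pod at (240,252) and the brass bar between them. The stand's ring starts at the bottom. Next I'll fit the lid and its bar.

```bash
cat > lidfit.py <<'E'
from h import *
import sys
def bar(tag,zc,verbose=True,zr=(80,125)):
    p,d,K,T=load(tag); P=cloud(d,K,T); hsv=cv2.cvtColor(p,cv2.COLOR_BGR2HSV)
    H,S,V=hsv[...,0].astype(int),hsv[...,1],hsv[...,2]
    z=P[...,2]
    m=(H>12)&(H<28)&(S>90)&(z>zr[0])&(z<zr[1])
    return p,d,K,T,P,hsv,m
if __name__=='__main__':
    tag=sys.argv[1]
    p,d,K,T,P,hsv,m=bar(tag,0)
    z=P[...,2]
    H,S,V=[hsv[...,i].astype(int) for i in range(3)]
    v,u=np.nonzero(m); print('hist H', np.bincount(H[m])[10:30] if len(u) else 0)
    org=(H>=3)&(H<=18)&(S>180)&(z>95)&(z<125); 
    blk=(V<60)&(z>95)&(z<125)&(np.hypot(P[...,0]-565,P[...,1]-205)<100)
    for n,mm in [('brass',m),('org',org),('blk',blk)]:
        Q=P[mm]; 
        if len(Q): print(n,len(Q),np.round(Q.mean(0),1),np.round(Q.min(0),1),np.round(Q.max(0),1)); 
        if len(Q)>5:
            r=cv2.minAreaRect(Q[:,:2].astype(np.float32)); print('  rect',np.round(r[0],1),np.round(r[1],1),round(r[2],1))
    r=np.hypot(P[...,0]-565,P[...,1]-205)
    for lo,hi in [(0,80),(80,88),(88,91),(91,95),(95,99)]:
        q=z[(r>=lo)&(r<hi)&(d>0)]; print(lo,hi,np.round(np.percentile(q,[5,25,50,75,95]),1))
E
python3 lidfit.py w1
```

```text
hist H [  0   0   0  23  39  57  86 161 387 125  29]
brass 907 [558.5 247.1  99.4] [534.6 145.   80. ] [663.5 443.4 105.9]
  rect [572.5 308.9] [315.3  99.5] 69.9
org 33 [547.8 276.1  98.9] [536.2 260.6  95. ] [564.4 277.9 102.1]
  rect [547.3 274.8] [32.1 13.2] 32.7
blk 258 [562.6 140.7 100.6] [547.1 128.7  95.1] [580.  147.  103.2]
  rect [563.2 138.3] [32.5 16. ] 6.5
0 80 [ 67.1 101.5 365.4 380.1 391.3]
80 88 [ 59.7  67.5 360.4 368.1 375.2]
88 91 [ 59.7  67.   67.9 359.5 368.5]
91 95 [ 50.7  66.4  67.5  68.4 364.8]
95 99 [48.2 50.4 63.9 67.5 68.6]
```

```bash
python3 - <<'E'
from h import *
p,d,K,T=load('w1'); P=cloud(d,K,T); z=P[...,2]
hsv=cv2.cvtColor(p,cv2.COLOR_BGR2HSV); H,S,V=[hsv[...,i].astype(int) for i in range(3)]
for (v,u) in [(145,245),(145,256),(145,266),(180,251),(200,248),(220,245),(252,230),(252,240),(256,240),(188,210),(188,180),(188,174),(125,256)]:
    print((u,v),p[v,u],hsv[v,u],np.round(P[v,u],1))
win=np.zeros_like(z,bool); win[125:270,165:330]=1
sat=win&(S>100)&(d>0)
from collections import Counter
# bar: rows 160..238
rows=[]
for v in range(164,238,2):
    us=np.nonzero(sat[v]&(abs(np.arange(512)-250)<20))[0]
    if len(us): rows.append((v,us.min(),us.max(),np.median(z[v,us])))
print(rows[::4])
# intersect pixel with z=98 plane (bar axis)
def onplane(u,v,zc):
    r=T[:3,:3]@np.array([(u-K[0,2])/K[0,0],(v-K[1,2])/K[1,1],1]); o=T[:3,3]
    return o+r*(zc-o[2])/r[2]
B=np.array([onplane((a+b)/2,v,99) for v,a,b,_ in rows])[:,:2].astype(np.float32)
vx,vy,x0,y0=cv2.fitLine(B,cv2.DIST_HUBER,0,.01,.01).ravel(); print('bar dir az',np.degrees(np.arctan2(vy,vx)),x0,y0)
def blob(m,zc,n):
    k,lab,st,ce=cv2.connectedComponentsWithStats(m.astype(np.uint8)); i=1+np.argmax(st[1:,4]); v,u=np.nonzero(lab==i)
    Q=np.array([onplane(a,b,zc) for a,b in zip(u,v)])[:,:2].astype(np.float32); r=cv2.minAreaRect(Q); print(n,st[i],np.round(r[0],1),np.round(r[1],1),round(r[2],1),np.round(Q.mean(0),1), 'z',np.percentile(z[lab==i],[5,50,95]).round(1))
org=win&(S>150)&(np.arange(384)[:,None]<158)
blk=win&(V<60)&(np.arange(384)[:,None]>230)&(abs(np.arange(512)-240)<20)
blob(org,102,'org');blob(blk,102,'blk')
cv2.imwrite('pics/w1z.png',cv2.resize(p[90:280,160:345],None,fx=3.1,fy=3.1,interpolation=cv2.INTER_CUBIC))
E
```

```text
(245, 145) [ 57 124 169] [ 18 169 169] [540.7 266.  102.2]
(256, 145) [124 118 119] [125  12 124] [552.2 269.1 104.8]
(266, 145) [ 64 133 170] [ 20 159 170] [562.7 271.1 101.2]
(251, 180) [ 63 110 140] [ 18 140 140] [555.6 230.  102.7]
(248, 200) [ 62 110 140] [ 18 142 140] [557.6 206.2 101.5]
(245, 220) [ 62 110 140] [ 18 142 140] [559.6 181.4 100.1]
(230, 252) [49 46 47] [130  16  49] [551.1 138.3 101.2]
(240, 252) [96 91 93] [132  13  96] [562.5 142.6 104.3]
(240, 256) [123 118 119] [126  10 123] [563.5 138.4 106. ]
(210, 188) [143 135 135] [120  14 143] [510.  200.3  68.6]
(180, 188) [143 134 136] [127  16 143] [474.1 191.6  68. ]
(174, 188) [105 100 102] [132  12 105] [467.  190.   68.3]
(256, 125) [143 134 136] [127  16 143] [547.6 287.   68.5]
[(164, np.int64(251), np.int64(255), np.float64(100.4838003560464)), (172, np.int64(250), np.int64(254), np.float64(101.31644267337794)), (180, np.int64(249), np.int64(253), np.float64(101.53655919298811)), (188, np.int64(247), np.int64(252), np.float64(101.10759053326635)), (196, np.int64(246), np.int64(251), np.float64(101.2592540561603)), (204, np.int64(245), np.int64(249), np.float64(100.76717091949303)), (212, np.int64(244), np.int64(248), np.float64(101.15311629399116)), (220, np.int64(243), np.int64(247), np.float64(101.2353974978086)), (228, np.int64(242), np.int64(246), np.float64(101.68453668978265)), (236, np.int64(241), np.int64(245), np.float64(101.21191680711388))]
bar dir az -84.81362 557.5949 204.9586
org [240 134  32  22 357] [551.7 269.2] [33.  19.4] 5.3 [551.4 270.1] z [ 90.1 101.2 102.8]
blk [226 238  29  24 435] [562.4 144.7] [32.5 28.2] 7.0 [562.2 146.3] z [ 76.9  98.8 102.5]
```

View pics/w1z.png

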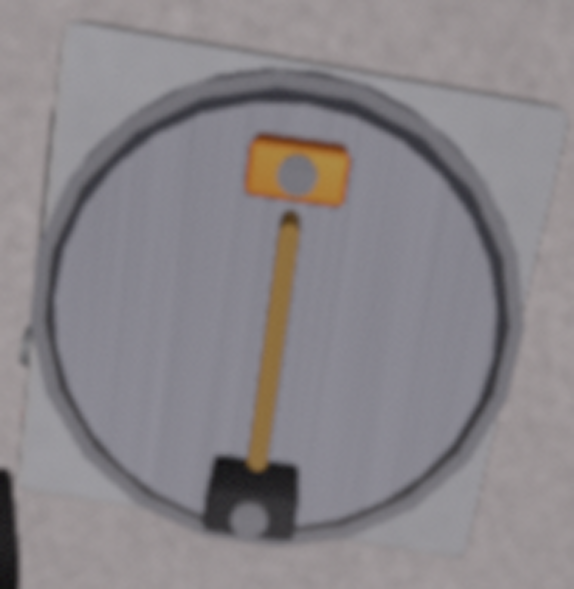

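Request:
{"fn": "apply_moves", "kwargs": {
  "commands": [
    {"claw":1,"dx":0,"dy":-0.1,"dz":0,"twist":0},
    {"claw":1,"dx":0,"dy":-0.25,"dz":0,"twist":-0.02},
    {"claw":1,"dx":0,"dy":-0.4,"dz":0,"twist":-0.04},
    {"claw":1,"dx":0,"dy":-0.55,"dz":0,"twist":-0.06},
    {"claw":1,"dx":0,"dy":-0.65,"dz":0,"twist":-0.08},
    {"claw":1,"dx":0,"dy":-0.7,"dz":0,"twist":-0.08}
  ]
}}

```text
time_s: 1.95
ee_pos: [559.8, -34.2, 298.9]
ee_rot: [-0.0, 0.684, 0.729, -0.0]
force: [0.6, 0.4, 0.4]
opening: 85.2
```

```bash
python3 - <<'E'
from h import *
s=sensors.get_state(); print(s['ee_pos'],s['qpos'])
p,d,K,T=grab('wrist','w2')
E
```

```text
[559.82231839 -34.19232245 298.938585  ] [-2.59810243e-01  2.43582489e-01  1.39090609e+00 -7.92559780e-05
  1.50787742e+00 -3.23994335e-01]
```

Request:
{"fn": "apply_moves", "kwargs": {
  "commands": [
    {"claw":1,"dx":-0.02,"dy":-0.1,"dz":0,"twist":0},
    {"claw":1,"dx":-0.05,"dy":-0.22,"dz":0,"twist":0},
    {"claw":1,"dx":-0.08,"dy":-0.34,"dz":0,"twist":0},
    {"claw":1,"dx":-0.1,"dy":-0.43,"dz":0,"twist":0},
    {"claw":1,"dx":-0.1,"dy":-0.45,"dz":0,"twist":0},
    {"claw":1,"dx":-0.1,"dy":-0.45,"dz":0,"twist":0}
  ]
}}

```text
time_s: 2.75
ee_pos: [520.6, -211.3, 299.1]
ee_rot: [-0.0, 0.683, 0.73, 0.0]
force: [0.0, -0.3, 0.3]
opening: 85.6
```

```bash
python3 - <<'E'
from h import *
s=sensors.get_state(); print(s['ee_pos'],s['qpos'])
p,d,K,T=grab('wrist','w3')
cv2.imwrite('pics/w23.png',np.hstack([cv2.imread('pics/w2.png'),p])[:,:])
E
python3 -c "
import cv2;a=cv2.imread('pics/w23.png');cv2.imwrite('pics/w23s.png',cv2.resize(a,(800,300),interpolation=cv2.INTER_AREA))"
```

```text
[ 520.60990321 -211.27304684  299.08439305] [-5.84604425e-01  2.45154804e-01  1.38850531e+00  9.10064460e-04
  1.50858633e+00 -6.51476182e-01]
```

View pics/w23s.png

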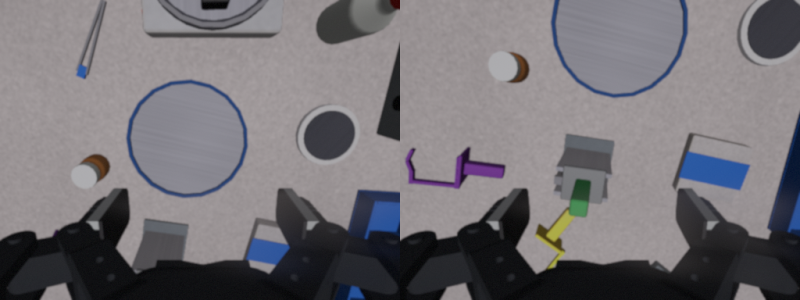

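```bash
python3 - <<'E'
from h import *
def mk(T,K):
    def f(u,v,zc):
        u=np.asarray(u,float);v=np.asarray(v,float)
        r=np.stack([(u-K[0,2])/K[0,0],(v-K[1,2])/K[1,1],np.ones_like(u)],-1)@T[:3,:3].T; o=T[:3,3]
        return o+r*((zc-o[2])/r[...,2])[...,None]
    return f
from scipy.optimize import least_squares
p,d,K,T=load('w2'); f=mk(T,K); hsv=cv2.cvtColor(p,cv2.COLOR_BGR2HSV); H,S,V=[hsv[...,i].astype(int) for i in range(3)]
m=(H>95)&(H<130)&(S>110); m[:, :150]=0; m[:,325:]=0; m[255:]=0; m[:95]=0
v,u=np.nonzero(m); Q=f(u,v,45.)
r=least_squares(lambda a:np.hypot(Q[:,0]-a[0],Q[:,1]-a[1])-a[2],[545,-65,96],loss='soft_l1'); print('stand',len(u),r.x,np.std(r.fun))
P=cloud(d,K,T); rr=np.hypot(P[...,0]-r.x[0],P[...,1]-r.x[1]); print('deck z',np.median(P[...,2][(rr<80)]), 'ring z',np.median(P[m],0))
p,d,K,T=load('w3'); f=mk(T,K); P=cloud(d,K,T); z=P[...,2]; hsv=cv2.cvtColor(p,cv2.COLOR_BGR2HSV); H,S,V=[hsv[...,i].astype(int) for i in range(3)]
g=(H>45)&(H<80)&(S>100)
print('green',P[g].min(0).round(1),P[g].max(0).round(1))
top=g&(z>183); Q=P[top]; print('top',len(Q),cv2.minAreaRect(Q[:,:2].astype(np.float32)),Q.mean(0))
fl=(~g)&(z>108)&(z<130)&(P[...,1]<-230)&(P[...,0]>440)&(P[...,0]<560)
Q=P[fl]; print('flange',len(Q),cv2.minAreaRect(Q[:,:2].astype(np.float32)),Q.min(0),Q.max(0))
cv2.imwrite('pics/w3z.png',cv2.resize(p[160:300,190:300],None,fx=5,fy=4.2,interpolation=cv2.INTER_CUBIC))
E
```

```text
stand 1436 [535.50639468 -66.81073556  96.66402022] 1.2389844902990694
deck z 367.12270785164964 ring z [527.38172967 -61.15548709  44.65232259]
green [ 456.9 -296.1  125.9] [ 542.3 -143.8  441.2]
top 462 ((493.6094970703125, -216.3308868408203), (151.31297302246094, 75.8187484741211), 69.93109130859375) [ 495.56530014 -277.68635999  204.41210293]
flange 2146 ((496.02197265625, -287.97955322265625), (52.35004806518555, 80.83907318115234), 85.50432586669922) [ 454.67106796 -316.32358226  108.01118206] [ 537.64507159 -260.46084038  129.92633516]
```

View pics/w3z.png

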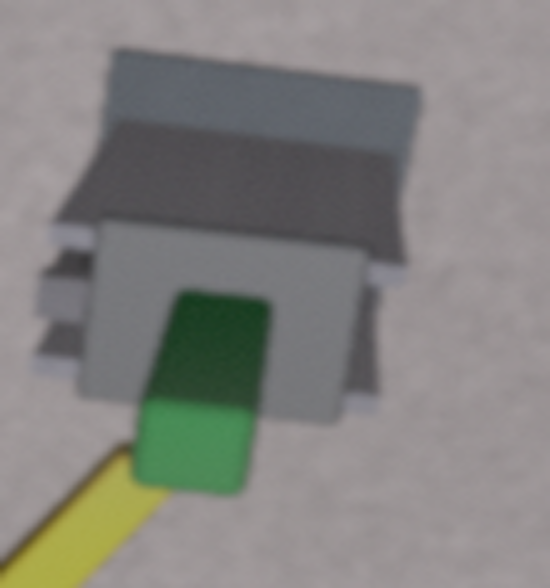

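```bash
python3 - <<'E'
from h import *
p,d,K,T=load('w3'); P=cloud(d,K,T); z=P[...,2]; hsv=cv2.cvtColor(p,cv2.COLOR_BGR2HSV); H,S,V=[hsv[...,i].astype(int) for i in range(3)]
o=T[:3,3]
def f(u,v,zc):
    r=np.stack([(u-K[0,2])/K[0,0],(v-K[1,2])/K[1,1],np.ones(len(u))],-1)@T[:3,:3].T
    return (o+r*((zc-o[2])/r[...,2])[...,None])[:,:2].astype(np.float32)
g=(H>45)&(H<80)&(S>90); g[:, :200]=0; g[:,280:]=0
win=np.zeros_like(g); win[190:300,190:290]=1
bt=g&win&(V>100)
dk=g&win&(V<=100)
print('V bright',np.percentile(V[g&win],[5,30,50,70,95]))
v,u=np.nonzero(bt); print('z',np.percentile(z[bt],[5,50,95])); Q=f(u.astype(float),v.astype(float),187.); print('handle top',len(u),cv2.minAreaRect(Q))
# flange top: z in 118..124 
fl=win&(~g)&(z>117.5)&(z<125)&(S<60)
k,lab,st,ce=cv2.connectedComponentsWithStats(fl.astype(np.uint8)); i=1+np.argmax(st[1:,4]); fl=lab==i
v,u=np.nonzero(fl);Q=f(u.astype(float),v.astype(float),121.); print('flange',st[i],cv2.minAreaRect(Q),np.percentile(z[fl],[5,50,95]))
# top +y edge of flange and -x edge
rows=[]
for uu in range(212,262,2):
    vs=np.nonzero(fl[:,uu])[0]
    if len(vs): rows.append((uu,vs.min()-.5))
Q=f(np.array([a for a,b in rows],float),np.array([b for a,b in rows],float),121.); l=cv2.fitLine(Q,cv2.DIST_HUBER,0,.01,.01).ravel(); print('edge +y az',np.degrees(np.arctan2(l[1],l[0])),l[2:])
vis=p.copy(); vis[fl]=(0,0,255); vis[bt]=(255,0,0); cv2.imwrite('pics/w3m.png',cv2.resize(vis[160:300,190:300],None,fx=4,fy=4))
# scene, side: handle top
for n,b in [('scene',(175,140,30,30)),('side',(265,225,30,12))]:
    p,d,K,T=load(n+'0'); P=cloud(d,K,T); o=T[:3,3]; hsv=cv2.cvtColor(p,cv2.COLOR_BGR2HSV);H,S,V=[hsv[...,i].astype(int) for i in range(3)]
    g=(H>45)&(H<80)&(S>90)&(P[...,2]>183)&(P[...,2]<195)&(V>80); v,u=np.nonzero(g); 
    if len(u): Q=f(u.astype(float),v.astype(float),187.); print(n,len(u),Q.mean(0),cv2.minAreaRect(Q))
E
```

```text
V bright [ 61.8  66.   82.  135.  139. ]
z [185.10328622 186.49647079 187.55254393]
handle top 427 ((497.18353271484375, -286.25732421875), (20.32526969909668, 19.44304656982422), 86.01322937011719)
flange [ 205  212   59   50 1741] ((497.6215515136719, -287.1694030761719), (52.445838928222656, 59.542266845703125), 85.79688262939453) [119.21002597 120.61891708 121.82419491]
edge +y az -3.6964507 [ 498.57205 -261.26202]
scene 26 [ 498.3504  -285.83563] ((498.1614074707031, -285.4585876464844), (18.2603759765625, 19.44595718383789), 5.861383438110352)
side 37 [ 494.90646 -288.84863] ((494.8468322753906, -288.5652160644531), (17.293535232543945, 19.85526466369629), 79.78948974609375)
```

View pics/w3m.png

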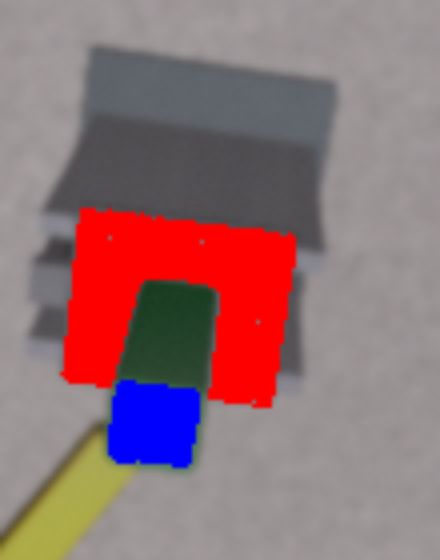

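The lifter's handle is at (497.4, -286.7) with yaw about -4°. The stem is on the -x side, so the tongue points +x. The stand is at (535.5, -66.8), and the lid is at (557.5, 205) with yaw 5.2°. Now I'll grip the lifter.

Request:
{"fn": "apply_moves", "kwargs": {
  "commands": [
    {"claw":1,"dx":-0.03,"dy":-0.09,"dz":0,"twist":-0.03},
    {"claw":1,"dx":-0.057,"dy":-0.186,"dz":0,"twist":-0.065},
    {"claw":1,"dx":-0.057,"dy":-0.186,"dz":-0.08,"twist":-0.065},
    {"claw":1,"dx":-0.057,"dy":-0.186,"dz":-0.18,"twist":-0.065},
    {"claw":1,"dx":-0.057,"dy":-0.186,"dz":-0.28,"twist":-0.065},
    {"claw":1,"dx":-0.057,"dy":-0.186,"dz":-0.36,"twist":-0.065},
    {"claw":1,"dx":-0.057,"dy":-0.186,"dz":-0.4,"twist":-0.065},
    {"claw":1,"dx":-0.057,"dy":-0.186,"dz":-0.41,"twist":-0.065}
  ]
}}

```text
time_s: 3.8
ee_pos: [497.7, -285.6, 134.9]
ee_rot: [-0.001, 0.731, 0.682, 0.0]
force: [0.4, -0.0, -0.3]
opening: 85.3
```

```bash
python3 - <<'E'
from h import *
s=sensors.get_state(); print(s['ee_pos'],s['force'])
p,d,K,T=grab('wrist','w4')
E
```

```text
[ 497.71438968 -285.59325036  134.85396361] [ 0.35767908 -0.00552985 -0.26770739]
```

View pics/w4.png

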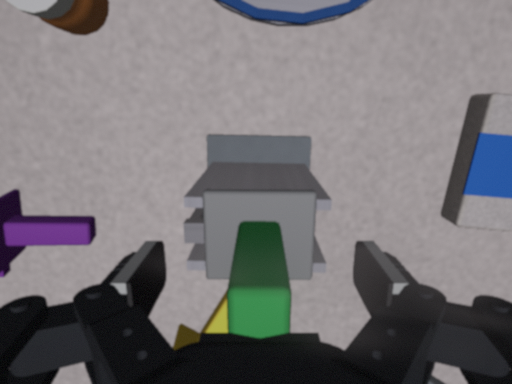

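The handle (col 259) is centred between the fingers and the flange edges are level in the picture. Closing the gripper.

Request:
{"fn": "apply_moves", "kwargs": {
  "commands": [
    {"claw":0.3,"dx":0,"dy":0,"dz":0,"twist":0},
    {"claw":0.2,"dx":0,"dy":0,"dz":0,"twist":0},
    {"claw":0.1,"dx":0,"dy":0,"dz":0,"twist":0},
    {"claw":0,"dx":0,"dy":0,"dz":0,"twist":0},
    {"claw":0,"dx":0,"dy":0,"dz":0,"twist":0},
    {"claw":0,"dx":0,"dy":0,"dz":0,"twist":0},
    {"claw":0,"dx":0,"dy":0,"dz":0,"twist":0},
    {"claw":0,"dx":0,"dy":0,"dz":0,"twist":0}
  ],
  "grip_force": 80
}}

```text
time_s: 4.85
ee_pos: [497.6, -287.1, 136.0]
ee_rot: [0.001, 0.731, 0.682, 0.0]
force: [-0.1, 0.6, 5.2]
opening: 21.2
```

```bash
python3 - <<'E'
from h import *
s=sensors.get_state(); print({k:np.round(s[k],3) for k in ['ee_pos','ee_rot','force','wrist_torque','opening']})
E
```

```text
{'ee_pos': array([ 497.646, -287.12 ,  136.023]), 'ee_rot': array([0.001, 0.731, 0.682, 0.   ]), 'force': array([-0.134,  0.554,  5.197]), 'wrist_torque': array([ 0.058,  0.162, -0.012]), 'opening': np.float64(21.188)}
```

Request:
{"fn": "apply_moves", "kwargs": {
  "commands": [
    {"claw":0,"dx":0,"dy":0,"dz":0.01,"twist":0},
    {"claw":0,"dx":0,"dy":0,"dz":0.04,"twist":0},
    {"claw":0,"dx":0,"dy":0,"dz":0.1,"twist":0},
    {"claw":0,"dx":0,"dy":0,"dz":0.17,"twist":0},
    {"claw":0,"dx":0,"dy":0,"dz":0.24,"twist":0},
    {"claw":0,"dx":0,"dy":0,"dz":0.31,"twist":0},
    {"claw":0,"dx":0,"dy":0,"dz":0.33,"twist":0},
    {"claw":0,"dx":0,"dy":0,"dz":0.33,"twist":0}
  ]
}}

```text
time_s: 5.85
ee_pos: [497.3, -286.7, 267.3]
ee_rot: [0.0, 0.731, 0.682, 0.0]
force: [-0.3, -0.7, -2.3]
opening: 21.1
```

```bash
python3 - <<'E'
from h import *
s=sensors.get_state(); print({k:np.round(s[k],3) for k in ['ee_pos','ee_rot','force','wrist_torque','opening']})
p,d,K,T=grab('side','s5'); cv2.imwrite('pics/s5z.png',cv2.resize(p[130:310,190:370],None,fx=3.2,fy=3.2,interpolation=cv2.INTER_CUBIC))
p,d,K,T=grab('scene','c5'); cv2.imwrite('pics/c5z.png',cv2.resize(p[70:220,110:260],None,fx=3.8,fy=3.8,interpolation=cv2.INTER_CUBIC))
E
```

```text
{'ee_pos': array([ 497.342, -286.705,  267.341]), 'ee_rot': array([0.   , 0.731, 0.682, 0.   ]), 'force': array([-0.273, -0.675, -2.282]), 'wrist_torque': array([-0.019, -0.013, -0.018]), 'opening': np.float64(21.109)}
```

View pics/s5z.png

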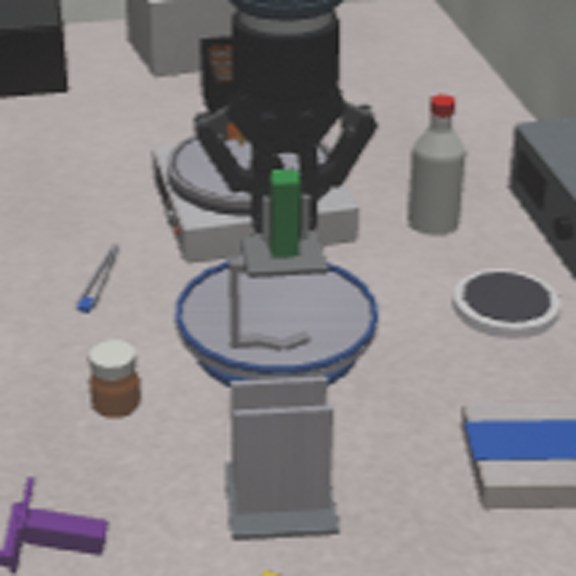

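View pics/c5z.png

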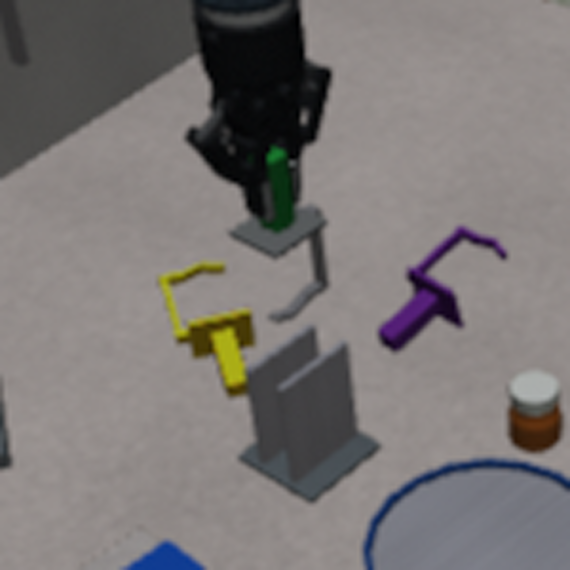

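The lifter hangs straight in the grip with its tongue toward +x, and the rest stands empty. Carrying it to the lid.

Request:
{"fn": "apply_moves", "kwargs": {
  "commands": [
    {"claw":0,"dx":0,"dy":0.04,"dz":0.02,"twist":0},
    {"claw":0,"dx":0.01,"dy":0.13,"dz":0.05,"twist":0.01},
    {"claw":0,"dx":0.02,"dy":0.26,"dz":0.05,"twist":0.02},
    {"claw":0,"dx":0.02,"dy":0.4,"dz":0.05,"twist":0.03},
    {"claw":0,"dx":0.03,"dy":0.54,"dz":0.05,"twist":0.04},
    {"claw":0,"dx":0.03,"dy":0.68,"dz":0.05,"twist":0.05},
    {"claw":0,"dx":0.04,"dy":0.82,"dz":0.05,"twist":0.07},
    {"claw":0,"dx":0.05,"dy":0.95,"dz":0.05,"twist":0.077}
  ]
}}

```text
time_s: 6.95
ee_pos: [516.4, 96.1, 287.4]
ee_rot: [-0.0, 0.674, 0.739, 0.0]
force: [-0.3, -0.2, -2.0]
opening: 20.9
```

Request:
{"fn": "apply_moves", "kwargs": {
  "commands": [
    {"claw":0,"dx":0,"dy":0.12,"dz":0,"twist":0},
    {"claw":0,"dx":0,"dy":0.22,"dz":0,"twist":0},
    {"claw":0,"dx":0,"dy":0.265,"dz":0,"twist":0},
    {"claw":0,"dx":0,"dy":0.275,"dz":0,"twist":0},
    {"claw":0,"dx":0,"dy":0.275,"dz":0,"twist":0},
    {"claw":0,"dx":0,"dy":0.275,"dz":0,"twist":0}
  ]
}}

```text
time_s: 7.7
ee_pos: [517.5, 202.1, 287.3]
ee_rot: [0.0, 0.675, 0.738, -0.0]
force: [0.1, -0.2, -2.6]
opening: 21.4
```

```bash
python3 - <<'E'
from h import *
s=sensors.get_state(); print({k:np.round(s[k],3) for k in ['ee_pos','ee_rot','force','wrist_torque','opening','qpos']})
p,d,K,T=grab('wrist','w6')
E
```

```text
{'ee_pos': array([517.534, 202.052, 287.346]), 'ee_rot': array([ 0.   ,  0.675,  0.738, -0.   ]), 'force': array([ 0.073, -0.2  , -2.649]), 'wrist_torque': array([ 0.027, -0.039,  0.012]), 'opening': np.float64(21.353), 'qpos': array([ 0.172,  0.238,  1.426, -0.   ,  1.478,  0.082])}
```

View pics/w6.png

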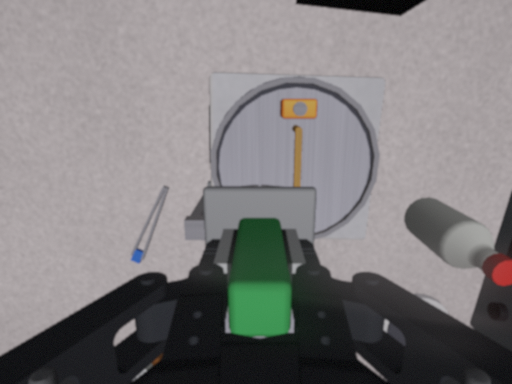

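```bash
python3 - <<'E'
from h import *
p,d,K,T=load('w6'); o=T[:3,3]
hsv=cv2.cvtColor(p,cv2.COLOR_BGR2HSV);H,S,V=[hsv[...,i].astype(int) for i in range(3)]
def f(u,v,zc):
    r=np.stack([(u-K[0,2])/K[0,0],(v-K[1,2])/K[1,1],np.ones(len(u))],-1)@T[:3,:3].T
    return (o+r*((zc-o[2])/r[...,2])[...,None])[:,:2].astype(np.float32)
U=[];VV=[]
for v in range(134,184,2):
    us=np.nonzero((S[v]>100)&(abs(np.arange(512)-298)<12))[0]
    U.append((us.min()+us.max())/2);VV.append(v)
Q=f(np.array(U),np.array(VV,float),99.);l=cv2.fitLine(Q,cv2.DIST_HUBER,0,.01,.01).ravel();print(l,np.degrees(np.arctan2(l[1],l[0])))
m=(S>150)&(H<22); m[:96]=0;m[122:]=0;m[:,:270]=0;m[:,330:]=0
k,lab,st,ce=cv2.connectedComponentsWithStats(m.astype(np.uint8));i=1+np.argmax(st[1:,4]);v,u=np.nonzero(lab==i)
Q=f(u*1.,v*1.,102.);print(cv2.minAreaRect(Q))
# line x at y=205
t=(205-l[3])/l[1];print('bar x at y=205',l[2]+t*l[0])
E
```

```text
[ 9.2717282e-02 -9.9569249e-01  5.5622949e+02  2.1674713e+02] -84.680046
((541.2132568359375, 266.4547119140625), (15.792217254638672, 16.53719139099121), 5.194904804229736)
bar x at y=205 557.32336
```

Request:
{"fn": "apply_moves", "kwargs": {
  "commands": [
    {"claw":0,"dx":0,"dy":0,"dz":-0.05,"twist":0},
    {"claw":0,"dx":0,"dy":0,"dz":-0.12,"twist":0},
    {"claw":0,"dx":0,"dy":0,"dz":-0.19,"twist":0},
    {"claw":0,"dx":0,"dy":0,"dz":-0.235,"twist":0},
    {"claw":0,"dx":0,"dy":0,"dz":-0.255,"twist":0},
    {"claw":0,"dx":0,"dy":0,"dz":-0.26,"twist":0},
    {"claw":0,"dx":0,"dy":0,"dz":-0.26,"twist":0}
  ]
}}

```text
time_s: 8.62
ee_pos: [517.9, 203.1, 184.1]
ee_rot: [0.0, 0.674, 0.739, 0.001]
force: [0.1, -0.3, -2.1]
opening: 21.4
```

```bash
python3 - <<'E'
from h import *
s=sensors.get_state(); print({k:np.round(s[k],3) for k in ['ee_pos','ee_rot','force','wrist_torque','opening']})
p,d,K,T=grab('side','s7'); cv2.imwrite('pics/s7z.png',cv2.resize(p[110:210,220:340],None,fx=6.5,fy=5.9,interpolation=cv2.INTER_CUBIC))
p,d,K,T=grab('scene','c7'); cv2.imwrite('pics/c7z.png',cv2.resize(p[160:310,250:380],None,fx=5,fy=4,interpolation=cv2.INTER_CUBIC))
p,d,K,T=grab('wrist','w7')
E
```

```text
{'ee_pos': array([517.907, 203.116, 184.063]), 'ee_rot': array([0.   , 0.674, 0.739, 0.001]), 'force': array([ 0.147, -0.257, -2.131]), 'wrist_torque': array([-0.024, -0.07 , -0.046]), 'opening': np.float64(21.388)}
```

View pics/s7z.png

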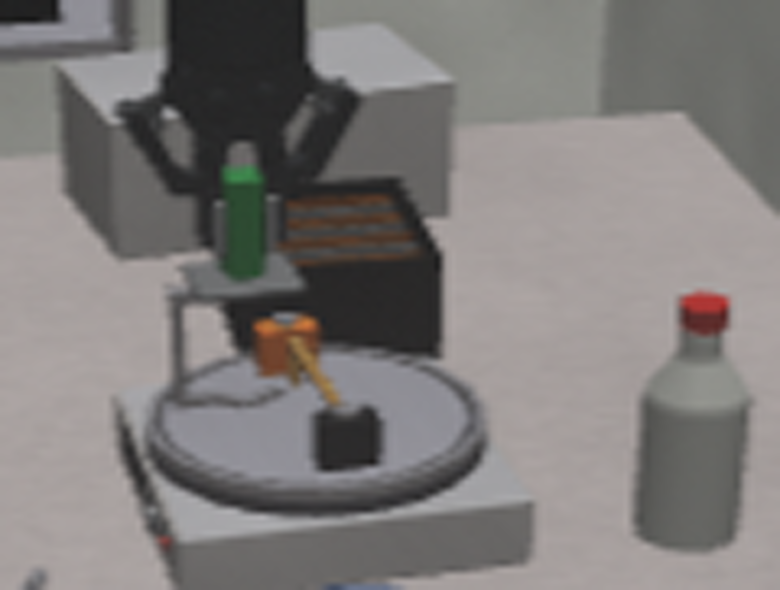

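View pics/c7z.png

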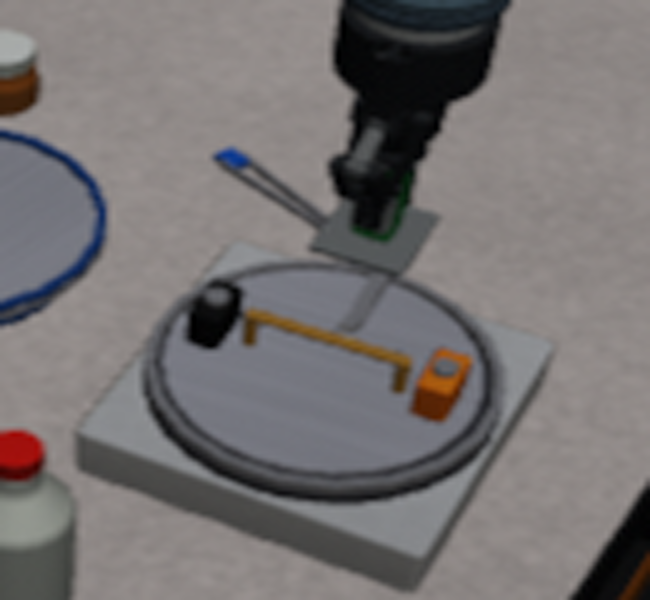

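View pics/w7.png

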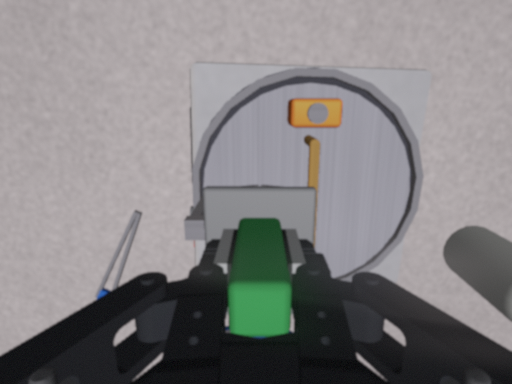

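The tongue is level, clear above the lid and behind the bar at the bar's middle. I'll lower it 4 mm and slide it under.

Request:
{"fn": "apply_moves", "kwargs": {
  "commands": [
    {"claw":0,"dx":0,"dy":0,"dz":-0.01,"twist":0},
    {"claw":0,"dx":0.015,"dy":0.001,"dz":-0.01,"twist":0},
    {"claw":0,"dx":0.035,"dy":0.003,"dz":-0.01,"twist":0},
    {"claw":0,"dx":0.06,"dy":0.005,"dz":-0.01,"twist":0},
    {"claw":0,"dx":0.085,"dy":0.008,"dz":-0.01,"twist":0},
    {"claw":0,"dx":0.1,"dy":0.009,"dz":-0.01,"twist":0},
    {"claw":0,"dx":0.1,"dy":0.009,"dz":-0.01,"twist":0},
    {"claw":0,"dx":0.1,"dy":0.009,"dz":0,"twist":0}
  ]
}}

```text
time_s: 9.78
ee_pos: [556.8, 206.8, 183.0]
ee_rot: [-0.0, 0.674, 0.739, -0.001]
force: [-0.2, 1.2, -2.5]
opening: 21.2
```

```bash
cat > fs.py <<'E'
from h import *
s=sensors.get_state(); print({k:np.round(s[k],3).tolist() for k in ['time_s','ee_pos','ee_rot','force','wrist_torque','opening']})
E
python3 - <<'E'
from fs import *
p,d,K,T=grab('side','s8'); cv2.imwrite('pics/s8z.png',cv2.resize(p[110:210,220:340],None,fx=6.5,fy=5.9,interpolation=cv2.INTER_CUBIC))
p,d,K,T=grab('scene','c8'); cv2.imwrite('pics/c8z.png',cv2.resize(p[160:310,250:380],None,fx=5,fy=4,interpolation=cv2.INTER_CUBIC))
E
```

```text
{'time_s': 9.775, 'ee_pos': [556.821, 206.798, 182.981], 'ee_rot': [-0.0, 0.674, 0.739, -0.001], 'force': [-0.206, 1.164, -2.455], 'wrist_torque': [0.013, -0.019, 0.021], 'opening': 21.18}
```

View pics/s8z.png

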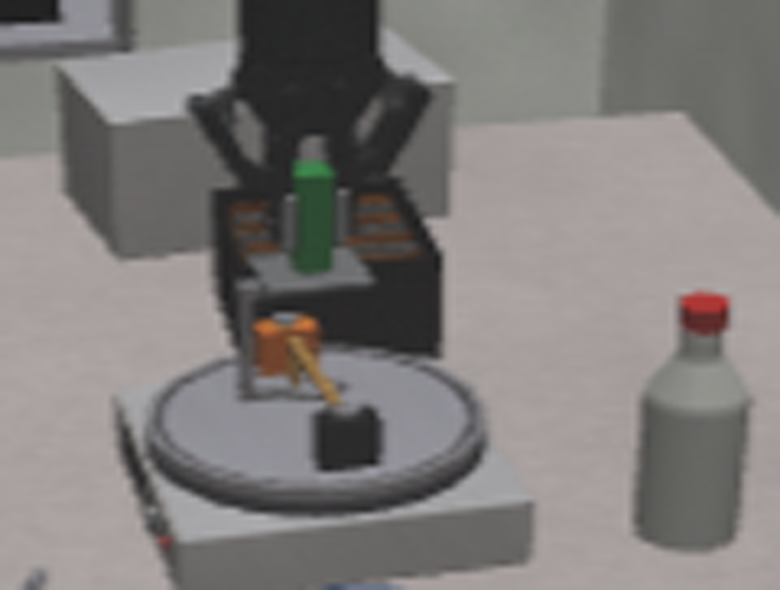

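View pics/c8z.png

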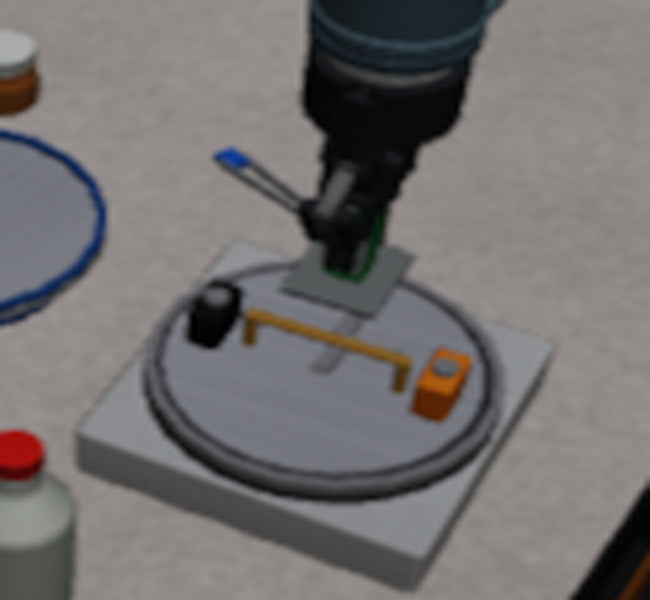

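The tongue is under the bar and nothing is touching. Now a slow raise to make contact, then a small trial lift.

Request:
{"fn": "apply_moves", "kwargs": {
  "commands": [
    {"claw":0,"dx":0,"dy":0,"dz":0.0075,"twist":0},
    {"claw":0,"dx":0,"dy":0,"dz":0.015,"twist":0},
    {"claw":0,"dx":0,"dy":0,"dz":0.02,"twist":0},
    {"claw":0,"dx":0,"dy":0,"dz":0.0225,"twist":0},
    {"claw":0,"dx":0,"dy":0,"dz":0.0225,"twist":0}
  ]
}}

```text
time_s: 10.5
ee_pos: [557.4, 206.9, 192.4]
ee_rot: [0.0, 0.674, 0.739, 0.0]
force: [-0.4, 0.5, -1.7]
opening: 21.4
```

Request:
{"fn": "apply_moves", "kwargs": {
  "commands": [
    {"claw":0,"dx":0,"dy":0,"dz":0.0015,"twist":0},
    {"claw":0,"dx":0,"dy":0,"dz":0.003,"twist":0},
    {"claw":0,"dx":0,"dy":0,"dz":0.003,"twist":0}
  ]
}}

```text
time_s: 10.88
ee_pos: [557.4, 206.9, 193.5]
ee_rot: [0.0, 0.674, 0.739, 0.0]
force: [-0.3, -0.4, -1.9]
opening: 20.9
```

Request:
{"fn": "apply_moves", "kwargs": {
  "commands": [
    {"claw":0,"dx":0,"dy":0,"dz":0.0015,"twist":0},
    {"claw":0,"dx":0,"dy":0,"dz":0.003,"twist":0},
    {"claw":0,"dx":0,"dy":0,"dz":0.003,"twist":0}
  ]
}}

```text
time_s: 11.25
ee_pos: [557.3, 206.8, 194.6]
ee_rot: [-0.0, 0.674, 0.739, -0.0]
force: [-0.7, 0.1, -2.7]
opening: 21.1
```

Request:
{"fn": "apply_moves", "kwargs": {
  "commands": [
    {"claw":0,"dx":0,"dy":0,"dz":0.0015,"twist":0},
    {"claw":0,"dx":0,"dy":0,"dz":0.003,"twist":0},
    {"claw":0,"dx":0,"dy":0,"dz":0.003,"twist":0}
  ]
}}

```text
time_s: 11.62
ee_pos: [556.6, 206.7, 194.9]
ee_rot: [-0.001, 0.674, 0.739, -0.001]
force: [0.3, -0.1, -8.0]
opening: 21.0
```

Request:
{"fn": "apply_moves", "kwargs": {
  "commands": [
    {"claw":0,"dx":0,"dy":0,"dz":0.0015,"twist":0},
    {"claw":0,"dx":0,"dy":0,"dz":0.003,"twist":0},
    {"claw":0,"dx":0,"dy":0,"dz":0.003,"twist":0}
  ]
}}

```text
time_s: 12.0
ee_pos: [557.3, 206.9, 197.1]
ee_rot: [-0.0, 0.674, 0.739, -0.0]
force: [-0.7, 0.3, -10.4]
opening: 21.1
```

Request:
{"fn": "apply_moves", "kwargs": {
  "commands": [
    {"claw":0,"dx":0,"dy":0,"dz":0.0015,"twist":0},
    {"claw":0,"dx":0,"dy":0,"dz":0.003,"twist":0},
    {"claw":0,"dx":0,"dy":0,"dz":0.003,"twist":0}
  ]
}}

```text
time_s: 12.38
ee_pos: [557.4, 206.9, 198.4]
ee_rot: [0.0, 0.674, 0.739, 0.0]
force: [-0.1, -0.1, -9.4]
opening: 21.1
```

About 7.5 N net, and the bar is up about 3 mm. I'll check whether the lid tilts.

```bash
cat > tilt.py <<'E'
from h import *
def tilt(tag,c=(557.5,205.),yaw=5.2,zr=(60,85),rmax=80,zt=None):
    p,d,K,T=load(tag); P=cloud(d,K,T)
    hsv=cv2.cvtColor(p,cv2.COLOR_BGR2HSV)
    a=np.radians(yaw); X=(P[...,0]-c[0])*np.cos(a)+(P[...,1]-c[1])*np.sin(a); Y=-(P[...,0]-c[0])*np.sin(a)+(P[...,1]-c[1])*np.cos(a)
    m=(np.hypot(X,Y)<rmax)&(P[...,2]>zr[0])&(P[...,2]<zr[1])&(d>0)&(hsv[...,1]<60)
    q=None
    for it in range(4):
        A=np.stack([X[m],Y[m],np.ones(m.sum())],-1); q=np.linalg.lstsq(A,P[...,2][m],rcond=None)[0]
        res=P[...,2]-(q[0]*X+q[1]*Y+q[2]); m=m&(abs(res)<4)
    return m.sum(),np.degrees(q[0]),np.degrees(q[1]),q[2],res[m].std()
E
python3 - <<'E'
from tilt import *
from fs import s
for n in ['scene','side','wrist']:
    grab(n,n[0]+'9t'); print(n,np.round(tilt(n[0]+'9t'),2))
for t in ['w1','scene0','side0','w7','s8','c8','w6']: print(t,np.round(tilt(t),2))
sensors_=sensors.get_state(); print(sensors_['force'],sensors_['wrist_torque'])
E
```

```text
{'time_s': 12.375, 'ee_pos': [557.398, 206.878, 198.398], 'ee_rot': [0.0, 0.674, 0.739, 0.0], 'force': [-0.121, -0.149, -9.388], 'wrist_torque': [0.066, 0.037, 0.013], 'opening': 21.076}
scene [ 1.593e+03  3.100e-01 -2.590e+00  7.301e+01  1.600e+00]
side [450.     0.45  -2.48  73.35   1.36]
wrist [ 1.4403e+04  4.0000e-01 -2.5900e+00  7.1060e+01  6.9000e-01]
w1 [ 1.1126e+04  1.0000e-02 -7.0000e-02  6.7690e+01  7.6000e-01]
scene0 [ 1.692e+03 -1.600e-01 -2.400e-01  6.959e+01  1.640e+00]
side0 [ 5.130e+02 -1.200e-01 -2.400e-01  6.961e+01  1.460e+00]
w7 [ 1.7407e+04 -1.0000e-02 -6.0000e-02  6.7620e+01  6.8000e-01]
s8 [ 4.740e+02 -1.100e-01 -9.000e-02  6.958e+01  1.460e+00]
c8 [ 1.497e+03 -6.000e-02 -9.000e-02  6.948e+01  1.620e+00]
w6 [ 1.062e+04  0.000e+00 -7.000e-02  6.765e+01  7.700e-01]
[-0.27173301  0.42830539 -8.1449821 ] [0.0005504  0.05972815 0.02684008]
```

The orange (+y) side stays down with 2.5° of tilt, so the centre of mass is beyond about +8 mm. From the force it should be below about +18. I'll lower, shift +12 mm along the bar and try again.

Request:
{"fn": "apply_moves", "kwargs": {
  "commands": [
    {"claw":0,"dx":0,"dy":0,"dz":-0.003,"twist":0},
    {"claw":0,"dx":0,"dy":0,"dz":-0.006,"twist":0},
    {"claw":0,"dx":0,"dy":0,"dz":-0.009,"twist":0},
    {"claw":0,"dx":0,"dy":0,"dz":-0.013,"twist":0},
    {"claw":0,"dx":0,"dy":0,"dz":-0.022,"twist":0},
    {"claw":0,"dx":0,"dy":0,"dz":-0.022,"twist":0},
    {"claw":0,"dx":-0.0015,"dy":0.015,"dz":-0.022,"twist":0},
    {"claw":0,"dx":-0.0027,"dy":0.03,"dz":-0.022,"twist":0}
  ]
}}

```text
time_s: 13.52
ee_pos: [556.3, 219.4, 189.7]
ee_rot: [0.0, 0.674, 0.739, 0.0]
force: [-0.0, -0.0, -2.0]
opening: 21.2
```

Request:
{"fn": "apply_moves", "kwargs": {
  "commands": [
    {"claw":0,"dx":0,"dy":0,"dz":0,"twist":0},
    {"claw":0,"dx":0,"dy":0,"dz":0.006,"twist":0},
    {"claw":0,"dx":0,"dy":0,"dz":0.011,"twist":0},
    {"claw":0,"dx":0,"dy":0,"dz":0.014,"twist":0},
    {"claw":0,"dx":0,"dy":0,"dz":0.017,"twist":0},
    {"claw":0,"dx":0,"dy":0,"dz":0.02,"twist":0},
    {"claw":0,"dx":0,"dy":0,"dz":0.022,"twist":0},
    {"claw":0,"dx":0,"dy":0,"dz":0.022,"twist":0}
  ]
}}

```text
time_s: 14.52
ee_pos: [556.2, 218.8, 198.1]
ee_rot: [-0.0, 0.674, 0.739, -0.0]
force: [-0.9, 0.3, -10.5]
opening: 20.8
```

```bash
python3 - <<'E'
from tilt import *
from fs import s
F=[];M=[]
for n in ['scene','side','wrist']:
    grab(n,n[0]+'10t'); print(n,np.round(tilt(n[0]+'10t'),2)); q=sensors.get_state();F.append(q['force']);M.append(q['wrist_torque'])
print(np.round(F,2).tolist(),np.round(M,3).tolist())
E
```

```text
{'time_s': 14.525, 'ee_pos': [556.166, 218.805, 198.053], 'ee_rot': [-0.0, 0.674, 0.739, -0.0], 'force': [-0.877, 0.266, -10.48], 'wrist_torque': [0.023, -0.026, 0.031], 'opening': 20.836}
scene [1.497e+03 1.720e+00 5.700e-01 7.240e+01 1.630e+00]
side [5.250e+02 1.770e+00 3.700e-01 7.278e+01 1.520e+00]
wrist [1.2369e+04 1.9200e+00 6.4000e-01 7.0630e+01 6.8000e-01]
[[0.54, -0.17, -9.64], [0.29, 0.53, -9.91], [0.72, -0.26, -10.89]] [[-0.033, -0.012, -0.012], [0.016, 0.012, -0.018], [-0.012, 0.024, -0.012]]
```

The bar is up about 3 mm and the tilt along it is only 0.6° now, the other way. About 1.8° across the bar suggests the -x edge still touches. I'll rise 3 mm more and look again.

Request:
{"fn": "apply_moves", "kwargs": {
  "commands": [
    {"claw":0,"dx":0,"dy":0,"dz":0.0025,"twist":0},
    {"claw":0,"dx":0,"dy":0,"dz":0.005,"twist":0},
    {"claw":0,"dx":0,"dy":0,"dz":0.0075,"twist":0},
    {"claw":0,"dx":0,"dy":0,"dz":0.0075,"twist":0},
    {"claw":0,"dx":0,"dy":0,"dz":0.0075,"twist":0}
  ]
}}

```text
time_s: 15.3
ee_pos: [556.3, 218.8, 201.3]
ee_rot: [0.0, 0.674, 0.739, -0.0]
force: [-0.4, 0.4, -9.9]
opening: 21.3
```

```bash
python3 - <<'E'
from tilt import *
from fs import s
F=[];M=[]
for n in ['scene','side','wrist']:
    grab(n,n[0]+'11t'); print(n,np.round(tilt(n[0]+'11t'),2)); q=sensors.get_state();F.append(q['force']);M.append(q['wrist_torque'])
print(np.round(F,2).tolist(),np.round(M,3).tolist())
E
```

```text
{'time_s': 15.3, 'ee_pos': [556.288, 218.845, 201.302], 'ee_rot': [0.0, 0.674, 0.739, -0.0], 'force': [-0.433, 0.394, -9.92], 'wrist_torque': [0.011, -0.045, -0.023], 'opening': 21.279}
scene [1.492e+03 2.210e+00 6.900e-01 7.562e+01 1.590e+00]
side [523.     2.23   0.87  75.88   1.55]
wrist [1.236e+04 2.220e+00 6.600e-01 7.373e+01 6.800e-01]
[[0.53, -0.61, -10.52], [-0.63, -0.12, -10.14], [-0.59, 0.67, -10.11]] [[-0.014, 0.053, 0.032], [-0.013, -0.006, 0.002], [-0.011, 0.039, 0.002]]
```

View pics/w11t.png

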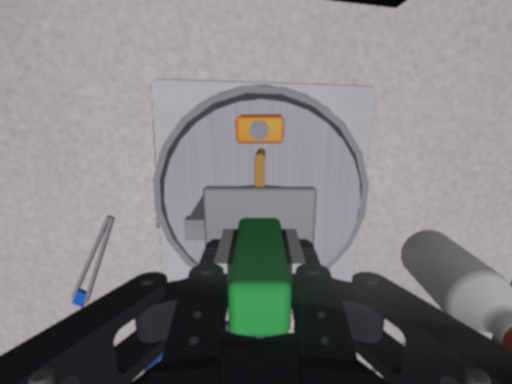

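```bash
cat > barx.py <<'E'
from h import *
def barx(tag,zb,at,rows=(152,184),c0=260):
    p,d,K,T=load(tag); o=T[:3,3]
    hsv=cv2.cvtColor(p,cv2.COLOR_BGR2HSV);S=hsv[...,1].astype(int)
    U=[];VV=[]
    for v in range(*rows):
        us=np.nonzero((S[v]>95)&(abs(np.arange(512)-c0)<14))[0]
        if len(us)>3: U.append((us.min()+us.max())/2);VV.append(v)
    U=np.array(U);VV=np.array(VV,float)
    r=np.stack([(U-K[0,2])/K[0,0],(VV-K[1,2])/K[1,1],np.ones(len(U))],-1)@T[:3,:3].T
    Q=(o+r*((zb-o[2])/r[...,2])[...,None])[:,:2].astype(np.float32)
    l=cv2.fitLine(Q,cv2.DIST_HUBER,0,.01,.01).ravel(); t=(at-l[3])/l[1]
    return len(U),np.degrees(np.arctan2(l[1],l[0])),l[2]+t*l[0]
if __name__=='__main__':
    print(barx('w9t',102,219,c0=259)); print(barx('w10t',102,219)); print(barx('w11t',105,219)); print(barx('w7',99,219,(145,184),314), barx('w6',99,219,(134,184),298))
E
python3 barx.py
```

```text
(32, np.float32(-85.97085), np.float32(556.09705))
(32, np.float32(-84.69669), np.float32(555.9829))
(32, np.float32(-84.69978), np.float32(556.0607))
(39, np.float32(-84.223625), np.float32(556.2062)) (50, np.float32(-84.870575), np.float32(556.08734))
```

Request:
{"fn": "apply_moves", "kwargs": {
  "commands": [
    {"claw":0,"dx":0,"dy":0,"dz":-0.005,"twist":0},
    {"claw":0,"dx":0,"dy":0,"dz":-0.009,"twist":0},
    {"claw":0,"dx":0,"dy":0,"dz":-0.012,"twist":0},
    {"claw":0,"dx":0,"dy":0,"dz":-0.015,"twist":0},
    {"claw":0,"dx":0,"dy":0,"dz":-0.018,"twist":0},
    {"claw":0,"dx":0,"dy":0,"dz":-0.022,"twist":0},
    {"claw":0,"dx":0,"dy":0,"dz":-0.03,"twist":0},
    {"claw":0,"dx":0,"dy":0,"dz":-0.03,"twist":0}
  ]
}}

```text
time_s: 16.45
ee_pos: [556.5, 218.9, 189.5]
ee_rot: [0.0, 0.674, 0.739, 0.0]
force: [0.4, -0.1, -2.9]
opening: 21.1
```

```bash
python3 - <<'E'
from tilt import *
from fs import s
from barx import barx
grab('wrist','w12t'); print(np.round(tilt('w12t'),2)); print(barx('w12t',99,219))
E
```

```text
{'time_s': 16.45, 'ee_pos': [556.457, 218.877, 189.542], 'ee_rot': [0.0, 0.674, 0.739, 0.0], 'force': [0.424, -0.07, -2.881], 'wrist_torque': [0.009, 0.001, -0.028], 'opening': 21.12}
[ 1.2838e+04 -1.0000e-02 -6.0000e-02  6.7630e+01  6.8000e-01]
(32, np.float32(-84.16596), np.float32(556.1653))
```

It settled flat again. I'll shift back 3 mm, to h ≈ 11, and lift.

Request:
{"fn": "apply_moves", "kwargs": {
  "commands": [
    {"claw":0,"dx":0.0007,"dy":-0.0075,"dz":0,"twist":0},
    {"claw":0,"dx":0.0007,"dy":-0.0075,"dz":0.006,"twist":0},
    {"claw":0,"dx":0.0007,"dy":-0.0075,"dz":0.011,"twist":0},
    {"claw":0,"dx":0.0007,"dy":-0.0075,"dz":0.014,"twist":0},
    {"claw":0,"dx":0.0007,"dy":-0.0075,"dz":0.017,"twist":0},
    {"claw":0,"dx":0.0007,"dy":-0.0075,"dz":0.02,"twist":0},
    {"claw":0,"dx":0.0007,"dy":-0.0075,"dz":0.023,"twist":0},
    {"claw":0,"dx":0.0007,"dy":-0.0075,"dz":0.026,"twist":0}
  ]
}}

```text
time_s: 17.5
ee_pos: [556.3, 215.8, 199.3]
ee_rot: [-0.0, 0.674, 0.739, -0.0]
force: [-0.0, 0.4, -9.8]
opening: 20.8
```

Request:
{"fn": "apply_moves", "kwargs": {
  "commands": [
    {"claw":0,"dx":0,"dy":0,"dz":0.003,"twist":0},
    {"claw":0,"dx":0,"dy":0,"dz":0.004,"twist":0},
    {"claw":0,"dx":0,"dy":0,"dz":0.004,"twist":0}
  ]
}}

```text
time_s: 17.88
ee_pos: [556.6, 215.9, 201.4]
ee_rot: [0.0, 0.674, 0.739, 0.0]
force: [-0.9, 0.2, -10.2]
opening: 21.1
```

```bash
python3 - <<'E'
from tilt import *
from fs import s
F=[];M=[]
for n in ['scene','side','wrist']:
    grab(n,n[0]+'13t'); print(n,np.round(tilt(n[0]+'13t'),2)); q=sensors.get_state();F.append(q['force']);M.append(q['wrist_torque'])
print(np.round(F,2).tolist(),np.round(M,3).tolist())
E
```

```text
{'time_s': 17.875, 'ee_pos': [556.606, 215.86, 201.388], 'ee_rot': [0.0, 0.674, 0.739, 0.0], 'force': [-0.874, 0.177, -10.224], 'wrist_torque': [-0.031, -0.047, -0.024], 'opening': 21.069}
scene [1520.      1.73   -1.95   76.14    1.6 ]
side [455.     1.57  -1.36  76.4    1.37]
wrist [ 1.3027e+04  1.7200e+00 -1.7100e+00  7.4180e+01  6.8000e-01]
[[-0.93, 1.22, -10.43], [-0.82, -0.01, -10.4], [0.2, 0.2, -9.8]] [[-0.031, 0.01, 0.02], [-0.033, 0.007, -0.037], [0.028, 0.047, 0.021]]
```

At h = 11 the orange side hangs 1.7° low, against +0.66° at h = 14. The balance is therefore near or slightly beyond 14, so I'll lower once more and lift at h ≈ 14.5.

Request:
{"fn": "apply_moves", "kwargs": {
  "commands": [
    {"claw":0,"dx":0,"dy":0,"dz":-0.005,"twist":0},
    {"claw":0,"dx":0,"dy":0,"dz":-0.009,"twist":0},
    {"claw":0,"dx":0,"dy":0,"dz":-0.012,"twist":0},
    {"claw":0,"dx":0,"dy":0,"dz":-0.015,"twist":0},
    {"claw":0,"dx":0,"dy":0,"dz":-0.018,"twist":0},
    {"claw":0,"dx":0,"dy":0,"dz":-0.022,"twist":0},
    {"claw":0,"dx":0,"dy":0,"dz":-0.03,"twist":0},
    {"claw":0,"dx":-0.0008,"dy":0.0088,"dz":-0.03,"twist":0}
  ]
}}

```text
time_s: 19.02
ee_pos: [556.4, 219.4, 189.5]
ee_rot: [0.0, 0.674, 0.739, 0.0]
force: [0.1, 0.1, -1.7]
opening: 21.1
```

Request:
{"fn": "apply_moves", "kwargs": {
  "commands": [
    {"claw":0,"dx":0,"dy":0,"dz":0.003,"twist":0},
    {"claw":0,"dx":0,"dy":0,"dz":0.008,"twist":0},
    {"claw":0,"dx":0,"dy":0,"dz":0.0115,"twist":0},
    {"claw":0,"dx":0,"dy":0,"dz":0.0145,"twist":0},
    {"claw":0,"dx":0,"dy":0,"dz":0.0175,"twist":0},
    {"claw":0,"dx":0,"dy":0,"dz":0.0225,"twist":0},
    {"claw":0,"dx":0,"dy":0,"dz":0.0285,"twist":0},
    {"claw":0,"dx":0,"dy":0,"dz":0.03,"twist":0}
  ]
}}

```text
time_s: 20.02
ee_pos: [556.2, 219.4, 201.2]
ee_rot: [-0.0, 0.674, 0.739, -0.0]
force: [0.5, 0.7, -9.9]
opening: 21.2
```

```bash
python3 - <<'E'
from tilt import *
from fs import s
F=[];M=[]
for n in ['scene','side','wrist']:
    grab(n,n[0]+'14t'); print(n,np.round(tilt(n[0]+'14t'),2)); q=sensors.get_state();F.append(q['force']);M.append(q['wrist_torque'])
print(np.round(F,2).tolist(),np.round(M,3).tolist())
E
```

```text
{'time_s': 20.025, 'ee_pos': [556.236, 219.372, 201.247], 'ee_rot': [-0.0, 0.674, 0.739, -0.0], 'force': [0.499, 0.712, -9.856], 'wrist_torque': [-0.009, -0.022, 0.005], 'opening': 21.208}
scene [1.505e+03 1.830e+00 1.200e+00 7.531e+01 1.630e+00]
side [525.     1.74   1.38  75.83   1.55]
wrist [1.2204e+04 1.8600e+00 1.1500e+00 7.3660e+01 6.8000e-01]
[[0.63, -0.17, -10.26], [0.58, -1.01, -10.74], [-0.99, 0.02, -10.69]] [[-0.043, -0.048, 0.014], [-0.002, 0.001, 0.017], [0.065, 0.022, 0.046]]
```

Tilt along the bar is close to linear in the hook position: -1.7° at 11, +0.67° at 14 and +1.2° at 14.5. The balance is at about 13.2, so I'll make a last adjustment to there.

Request:
{"fn": "apply_moves", "kwargs": {
  "commands": [
    {"claw":0,"dx":0,"dy":0,"dz":-0.005,"twist":0},
    {"claw":0,"dx":0,"dy":0,"dz":-0.009,"twist":0},
    {"claw":0,"dx":0,"dy":0,"dz":-0.012,"twist":0},
    {"claw":0,"dx":0,"dy":0,"dz":-0.015,"twist":0},
    {"claw":0,"dx":0,"dy":0,"dz":-0.018,"twist":0},
    {"claw":0,"dx":0,"dy":0,"dz":-0.022,"twist":0},
    {"claw":0,"dx":0,"dy":0,"dz":-0.03,"twist":0},
    {"claw":0,"dx":0.0003,"dy":-0.0033,"dz":-0.03,"twist":0}
  ]
}}

```text
time_s: 21.18
ee_pos: [556.5, 218.1, 189.5]
ee_rot: [0.0, 0.674, 0.739, 0.0]
force: [-0.4, -0.5, -1.5]
opening: 20.9
```

Request:
{"fn": "apply_moves", "kwargs": {
  "commands": [
    {"claw":0,"dx":0,"dy":0,"dz":0.003,"twist":0},
    {"claw":0,"dx":0,"dy":0,"dz":0.008,"twist":0},
    {"claw":0,"dx":0,"dy":0,"dz":0.0115,"twist":0},
    {"claw":0,"dx":0,"dy":0,"dz":0.0145,"twist":0},
    {"claw":0,"dx":0,"dy":0,"dz":0.0175,"twist":0},
    {"claw":0,"dx":0,"dy":0,"dz":0.0225,"twist":0},
    {"claw":0,"dx":0,"dy":0,"dz":0.0285,"twist":0},
    {"claw":0,"dx":0,"dy":0,"dz":0.03,"twist":0}
  ]
}}

```text
time_s: 22.18
ee_pos: [556.3, 218.1, 201.2]
ee_rot: [-0.0, 0.674, 0.739, -0.0]
force: [0.7, 1.0, -10.4]
opening: 21.2
```

```bash
python3 - <<'E'
from tilt import *
from fs import s
F=[];M=[]
for n in ['scene','side','wrist']:
    grab(n,n[0]+'15t'); print(n,np.round(tilt(n[0]+'15t'),2)); q=sensors.get_state();F.append(q['force']);M.append(q['wrist_torque'])
print(np.round(F,2).tolist(),np.round(M,3).tolist())
E
```

```text
{'time_s': 22.175, 'ee_pos': [556.318, 218.056, 201.239], 'ee_rot': [-0.0, 0.674, 0.739, -0.0], 'force': [0.692, 0.951, -10.441], 'wrist_torque': [0.043, -0.023, 0.023], 'opening': 21.204}
scene [1.532e+03 1.170e+00 1.600e-01 7.570e+01 1.600e+00]
side [5.120e+02 1.190e+00 1.000e-01 7.606e+01 1.560e+00]
wrist [1.2507e+04 1.3200e+00 1.3000e-01 7.3920e+01 6.8000e-01]
[[-0.24, 0.23, -9.64], [-0.07, -0.09, -9.97], [0.29, 0.35, -10.25]] [[-0.035, -0.066, 0.009], [-0.012, -0.004, -0.009], [0.019, 0.013, 0.029]]
```

The lid now hangs level, 0.1° along the bar and 1.2° across it. Before carrying, I'll check clearance to the bottle and jar along the path.

```bash
python3 - <<'E'
from h import *
for t in ['scene0','side0']:
    p,d,K,T=load(t);P=cloud(d,K,T);z=P[...,2]
    m=(z>70)&(z<165)&(P[...,1]>-200)&(P[...,1]<150)&(P[...,0]>350)&(P[...,0]<850)&(d>0)
    Q=P[m]; far=np.hypot(Q[:,0]-557,Q[:,1]-205)>110; Q=Q[far]; print(t,len(Q),Q.min(0).round(),Q.max(0).round(),np.median(Q,0).round())
    m=(z>35)&(z<70)&(P[...,1]>-250)&(P[...,1]<80)&(P[...,0]>350)&(P[...,0]<480)&(d>0)
    Q=P[m]; Q=Q[np.hypot(Q[:,0]-535.5,Q[:,1]+66.8)>105]; print('jar',len(Q),Q.min(0).round(),Q.max(0).round())
E
```

```text
scene0 456 [735. 104.  70.] [794. 150. 164.] [775. 136. 118.]
jar 160 [ 350. -152.   35.] [ 393. -110.   66.]
side0 329 [727. 102.  70.] [784. 148. 165.] [752. 119. 106.]
jar 168 [ 350. -156.   35.] [ 469. -108.   65.]
```

Request:
{"fn": "apply_moves", "kwargs": {
  "commands": [
    {"claw":0,"dx":0,"dy":0,"dz":0.004,"twist":0},
    {"claw":0,"dx":0,"dy":0,"dz":0.011,"twist":0},
    {"claw":0,"dx":0,"dy":0,"dz":0.022,"twist":0},
    {"claw":0,"dx":0,"dy":0,"dz":0.036,"twist":0},
    {"claw":0,"dx":0,"dy":0,"dz":0.05,"twist":0},
    {"claw":0,"dx":0,"dy":0,"dz":0.061,"twist":0},
    {"claw":0,"dx":0,"dy":0,"dz":0.068,"twist":0},
    {"claw":0,"dx":0,"dy":0,"dz":0.07,"twist":0}
  ]
}}

```text
time_s: 23.32
ee_pos: [556.4, 218.1, 229.5]
ee_rot: [0.0, 0.674, 0.739, 0.0]
force: [0.1, -0.1, -10.2]
opening: 21.4
```

```bash
python3 - <<'E'
from tilt import *
from fs import s
for n in ['scene','side','wrist']:
    grab(n,n[0]+'16t'); print(n,np.round(tilt(n[0]+'16t',zr=(90,115)),2))
E
```

```text
{'time_s': 23.325, 'ee_pos': [556.448, 218.084, 229.502], 'ee_rot': [0.0, 0.674, 0.739, 0.0], 'force': [0.111, -0.091, -10.245], 'wrist_torque': [-0.034, 0.027, 0.068], 'opening': 21.398}
scene [1.5810e+03 1.3200e+00 1.1000e-01 1.0394e+02 1.5400e+00]
side [5.1100e+02 1.4900e+00 2.3000e-01 1.0411e+02 1.4600e+00]
wrist [1.2504e+04 1.4200e+00 1.4000e-01 1.0185e+02 6.8000e-01]
```

Still level and off the plate. Carrying it slowly to the stand.

Request:
{"fn": "apply_moves", "kwargs": {
  "commands": [
    {"claw":0,"dx":-0.0008,"dy":-0.01,"dz":0,"twist":0},
    {"claw":0,"dx":-0.0024,"dy":-0.03,"dz":0,"twist":0},
    {"claw":0,"dx":-0.0049,"dy":-0.06,"dz":0,"twist":0},
    {"claw":0,"dx":-0.0081,"dy":-0.1,"dz":0,"twist":0},
    {"claw":0,"dx":-0.0122,"dy":-0.15,"dz":0,"twist":0},
    {"claw":0,"dx":-0.0171,"dy":-0.21,"dz":0,"twist":0},
    {"claw":0,"dx":-0.022,"dy":-0.27,"dz":0,"twist":0},
    {"claw":0,"dx":-0.0268,"dy":-0.33,"dz":0,"twist":0}
  ]
}}

```text
time_s: 24.48
ee_pos: [545.4, 84.0, 229.5]
ee_rot: [0.0, 0.674, 0.738, -0.0]
force: [-0.2, 0.7, -11.6]
opening: 21.2
```

Request:
{"fn": "apply_moves", "kwargs": {
  "commands": [
    {"claw":0,"dx":-0.0049,"dy":-0.06,"dz":0,"twist":0},
    {"claw":0,"dx":-0.0098,"dy":-0.12,"dz":0,"twist":0},
    {"claw":0,"dx":-0.0146,"dy":-0.18,"dz":0,"twist":0},
    {"claw":0,"dx":-0.0191,"dy":-0.235,"dz":0,"twist":0},
    {"claw":0,"dx":-0.0228,"dy":-0.28,"dz":0,"twist":0},
    {"claw":0,"dx":-0.0256,"dy":-0.315,"dz":0,"twist":0},
    {"claw":0,"dx":-0.0275,"dy":-0.338,"dz":0,"twist":0},
    {"claw":0,"dx":-0.0285,"dy":-0.349,"dz":0,"twist":0}
  ]
}}

```text
time_s: 25.48
ee_pos: [534.3, -53.9, 229.3]
ee_rot: [-0.0, 0.674, 0.739, 0.0]
force: [0.0, 0.1, -9.9]
opening: 20.8
```

Request:
{"fn": "apply_moves", "kwargs": {
  "commands": [
    {"claw":0,"dx":0,"dy":0,"dz":0,"twist":0},
    {"claw":0,"dx":0,"dy":0,"dz":0,"twist":0}
  ]
}}

```text
time_s: 25.72
ee_pos: [534.3, -52.9, 229.3]
ee_rot: [-0.0, 0.674, 0.739, 0.0]
force: [0.2, -0.7, -10.2]
opening: 20.9
```

```bash
python3 - <<'E'
from tilt import *
from fs import s
for n in ['scene','side','wrist']:
    grab(n,n[0]+'17t'); print(n,np.round(tilt(n[0]+'17t',c=(535.5,-66.8),zr=(90,115)),2))
p=cv2.imread('pics/w17t.png'); q=cv2.imread('pics/c17t.png'); cv2.imwrite('pics/v17.png',np.hstack([cv2.resize(p,(400,300)),cv2.resize(q[120:280,140:350],(400,300))]))
E
```

```text
{'time_s': 25.725, 'ee_pos': [534.285, -52.914, 229.272], 'ee_rot': [-0.0, 0.674, 0.739, 0.0], 'force': [0.16, -0.708, -10.205], 'wrist_torque': [0.044, -0.028, 0.01], 'opening': 20.857}
scene [1.161e+03 1.180e+00 2.400e-01 1.040e+02 1.570e+00]
side [8.720e+02 1.440e+00 7.000e-02 1.038e+02 1.330e+00]
wrist [1.2384e+04 1.4400e+00 1.6000e-01 1.0188e+02 6.8000e-01][ WARN:0@2.703] global loadsave.cpp:275 findDecoder imread_('pics/c17t.png'): can't open/read file: check file path/integrity
Traceback (most recent call last):
TypeError: 'NoneType' object is not subscriptable
```

View pics/w17t.png

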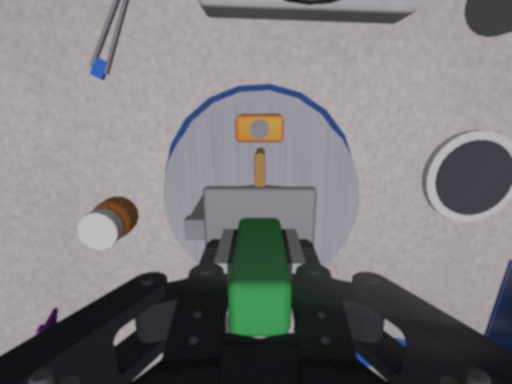

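```bash
python3 - <<'E'
from h import *
from scipy.optimize import least_squares
p,d,K,T=load('w17t');P=cloud(d,K,T);z=P[...,2];o=T[:3,3]
def f(u,v,zc):
    r=np.stack([(u-K[0,2])/K[0,0],(v-K[1,2])/K[1,1],np.ones(len(u))],-1)@T[:3,:3].T
    return (o+r*((zc-o[2])/r[...,2])[...,None])[:,:2]
# lid mask by height
m=((z>92)&(z<112)&(d>0)).astype(np.uint8); m[:, :100]=0
k,lab,st,ce=cv2.connectedComponentsWithStats(m);i=1+np.argmax(st[1:,4]);print(st[i])
c,_=cv2.findContours((lab==i).astype(np.uint8),cv2.RETR_EXTERNAL,cv2.CHAIN_APPROX_NONE);c=max(c,key=len)[:,0,:].astype(float)
Q=f(c[:,0],c[:,1],102.);R=np.hypot(Q[:,0]-535.5,Q[:,1]+66.8);Q=Q[(R>78)&(Q[:,1]>-66)]
r=least_squares(lambda a:np.hypot(Q[:,0]-a[0],Q[:,1]-a[1])-88,[535,-66],loss='soft_l1');print('lid c',r.x,np.std(r.fun),len(Q))
hsv=cv2.cvtColor(p,cv2.COLOR_BGR2HSV)
b=(hsv[...,0]>95)&(hsv[...,0]<130)&(hsv[...,1]>110)&(abs(z-44)<8)
v,u=np.nonzero(b);Q=f(u*1.,v*1.,45.);R=np.hypot(Q[:,0]-535.5,Q[:,1]+66.8);Q=Q[(R>88)&(R<105)]
r=least_squares(lambda a:np.hypot(Q[:,0]-a[0],Q[:,1]-a[1])-96.7,[535,-66],loss='soft_l1');print('ring c',r.x,np.std(r.fun),len(Q),Q.min(0),Q.max(0))
E
```

```text
[  164    99   196   167 15790]
lid c [536.90417385 -70.55233576] 0.4014483924156767 279
ring c [535.25857505 -66.81837847] 1.2730355659422998 949 [439.7682529  -44.31161665] [620.64506822  32.26137629]
```

```bash
python3 - <<'E'
from h import *
from scipy.optimize import least_squares
def ff(T,K):
    o=T[:3,3]
    def f(u,v,zc):
        r=np.stack([(u-K[0,2])/K[0,0],(v-K[1,2])/K[1,1],np.ones(len(u))],-1)@T[:3,:3].T
        return (o+r*((zc-o[2])/r[...,2])[...,None])[:,:2].astype(np.float32)
    return f
for t,zl in [('w12t',68),('w15t',74),('w16t',102),('w17t',102)]:
    p,d,K,T=load(t);f=ff(T,K);P=cloud(d,K,T)
    h=cv2.cvtColor(p,cv2.COLOR_BGR2HSV);m=(h[...,1]>140)&(h[...,0]<22);m[:105]=0;m[148:]=0;m[:,:228]=0;m[:,292:]=0
    k,lab,st,ce=cv2.connectedComponentsWithStats(m.astype(np.uint8));i=1+np.argmax(st[1:,4]);v,u=np.nonzero(lab==i);s=st[i]
    # front/back edges: upper edge of top is back top edge
    Q=f(u*1.,v*1.,zl+34.);r=cv2.minAreaRect(Q);print(t,s,np.round(r[0],1),np.round(r[1],1),r[2])
    print('   pod top depth-based',np.median(P[lab==i],0).round(1))
p,d,K,T=load('w17t');print(p[80:110:2,262],'\n',cloud(d,K,T)[80:110:3,262].round(1))
E
```

```text
w12t [236 116  47  27 862] [551.4 268.1] [33.3 18.4] 5.2812933921813965
   pod top depth-based [549.9 269.  101.3]
w15t [236 115  47  26 829] [551.2 267.9] [34.  18.1] 5.286494731903076
   pod top depth-based [551.2 268.8 107.8]
w16t [236 115  47  26 828] [551.2 267.9] [34. 18.] 5.286652088165283
   pod top depth-based [551.2 268.8 135.8]
w17t [236 115  47  26 828] [529.1  -3.1] [34. 18.] 5.329899787902832
   pod top depth-based [529.4  -2.2 135.8]
[[170 169 175]
 [168 166 172]
 [143 118 112]
 [128  74  44]
 [128  74  43]
 [136 110 104]
 [156 146 147]
 [158 149 151]
 [159 149 151]
 [157 148 150]
 [159 150 151]
 [159 151 152]
 [160 151 152]
 [159 150 151]
 [159 149 151]] 
 [[ 5.284e+02  3.900e+01  4.000e-01]
 [ 5.287e+02  3.590e+01 -4.000e-01]
 [ 5.288e+02  3.050e+01  4.500e+01]
 [ 5.291e+02  2.780e+01  4.260e+01]
 [ 5.294e+02  2.510e+01  3.940e+01]
 [ 5.297e+02  2.220e+01  3.920e+01]
 [ 5.300e+02  1.930e+01  3.910e+01]
 [ 5.297e+02  1.600e+01  1.026e+02]
 [ 5.300e+02  1.370e+01  1.022e+02]
 [ 5.302e+02  1.130e+01  1.017e+02]]
```

The lid edge and pod both put the lid's centre near y = -69.6, about 3 mm off the ring centre at -66.8. I'll shift +2.8 mm in y while descending.

Request:
{"fn": "apply_moves", "kwargs": {
  "commands": [
    {"claw":0,"dx":0,"dy":0.002,"dz":-0.005,"twist":0},
    {"claw":0,"dx":-0.001,"dy":0.005,"dz":-0.018,"twist":0},
    {"claw":0,"dx":-0.001,"dy":0.007,"dz":-0.036,"twist":0},
    {"claw":0,"dx":-0.001,"dy":0.007,"dz":-0.056,"twist":0},
    {"claw":0,"dx":-0.001,"dy":0.007,"dz":-0.076,"twist":0},
    {"claw":0,"dx":-0.001,"dy":0.007,"dz":-0.092,"twist":0},
    {"claw":0,"dx":-0.001,"dy":0.007,"dz":-0.1,"twist":0},
    {"claw":0,"dx":-0.001,"dy":0.007,"dz":-0.102,"twist":0}
  ]
}}

```text
time_s: 26.88
ee_pos: [533.8, -50.7, 188.3]
ee_rot: [-0.0, 0.674, 0.739, -0.0]
force: [-0.3, 0.3, -10.8]
opening: 21.4
```

```bash
python3 - <<'E'
from tilt import *
from fs import s
grab('scene','c18');print(np.round(tilt('c18',c=(535.5,-66.8),zr=(45,75)),2))
grab('side','s18');print(np.round(tilt('s18',c=(535.5,-66.8),zr=(45,75)),2))
grab('wrist','w18')
p=cv2.imread('pics/s18.png'); q=cv2.imread('pics/c18.png'); cv2.imwrite('pics/v18.png',np.hstack([cv2.resize(p[160:260,210:345],(400,300),interpolation=cv2.INTER_CUBIC),cv2.resize(q[140:260,170:310],(400,300),interpolation=cv2.INTER_CUBIC)]))
P,d,K,T=load('w18');C=cloud(d,K,T);print(C[76:110:2,262].round(1).tolist())
E
```

```text
{'time_s': 26.875, 'ee_pos': [533.828, -50.739, 188.311], 'ee_rot': [-0.0, 0.674, 0.739, -0.0], 'force': [-0.317, 0.257, -10.831], 'wrist_torque': [-0.009, -0.041, 0.025], 'opening': 21.37}
[1.111e+03 1.470e+00 4.000e-02 6.308e+01 1.760e+00]
[8.70e+02 1.58e+00 1.80e-01 6.31e+01 1.43e+00]
[[527.8, 42.3, -1.5], [528.0, 40.3, 0.9], [528.2, 38.4, 0.4], [528.4, 36.6, -0.6], [528.4, 32.3, 45.0], [528.5, 30.7, 44.2], [528.7, 29.1, 44.0], [528.8, 27.4, 44.0], [529.0, 25.9, 38.7], [529.2, 24.2, 39.3], [529.3, 22.5, 40.0], [529.5, 20.9, 38.4], [529.5, 19.0, 60.9], [529.6, 17.4, 62.2], [529.8, 15.8, 60.8], [529.9, 14.2, 61.1], [530.1, 12.6, 61.6]]
```

View pics/v18.png

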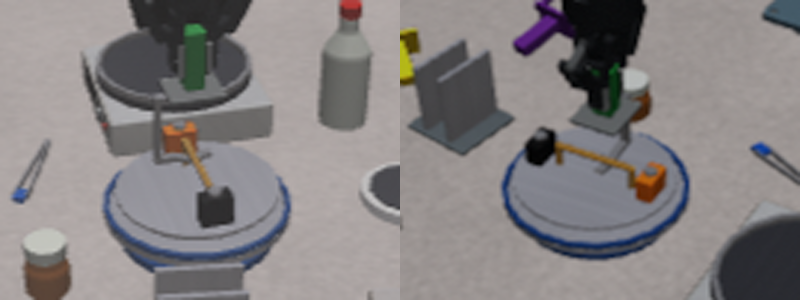

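View pics/w18.png

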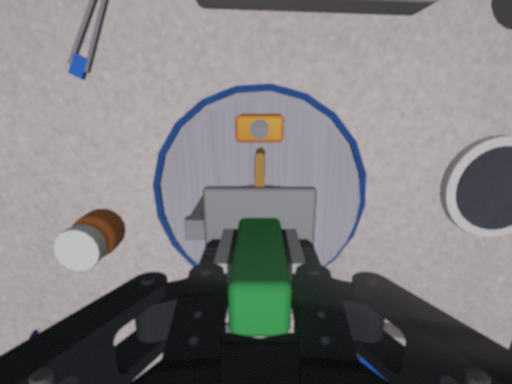

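```bash
python3 - <<'E'
from h import *
P,d,K,T=load('w18');C=cloud(d,K,T)
for v in (160,180):
    print('L',C[v,150:178:2].round(0)[:,[0,2]].tolist()); print('R',C[v,346:372:2].round(0)[:,[0,2]].tolist())
E
```

```text
L [[417.0, -0.0], [420.0, 1.0], [422.0, -1.0], [423.0, -1.0], [439.0, 44.0], [442.0, 46.0], [443.0, 44.0], [444.0, 42.0], [446.0, 40.0], [447.0, 40.0], [455.0, 61.0], [456.0, 58.0], [458.0, 60.0], [460.0, 59.0]]
R [[606.0, 61.0], [608.0, 63.0], [609.0, 64.0], [611.0, 63.0], [620.0, 40.0], [620.0, 46.0], [623.0, 44.0], [624.0, 45.0], [626.0, 45.0], [644.0, -1.0], [646.0, 0.0], [648.0, -1.0], [650.0, -1.0]]
L [[417.0, -1.0], [420.0, 0.0], [436.0, 45.0], [527.0, 331.0], [440.0, 44.0], [442.0, 46.0], [442.0, 40.0], [449.0, 59.0], [451.0, 58.0], [453.0, 59.0], [455.0, 60.0], [456.0, 59.0], [458.0, 58.0], [460.0, 58.0]]
R [[609.0, 64.0], [611.0, 63.0], [612.0, 64.0], [614.0, 63.0], [616.0, 64.0], [617.0, 64.0], [619.0, 64.0], [627.0, 45.0], [629.0, 45.0], [631.0, 46.0], [650.0, -2.0], [652.0, 1.0], [655.0, -2.0]]
```

The lid is centred over the ring to within about 1 mm in x and y. Now the gentle final lowering.

Request:
{"fn": "apply_moves", "kwargs": {
  "commands": [
    {"claw":0,"dx":0,"dy":0,"dz":-0.005,"twist":0},
    {"claw":0,"dx":0,"dy":0,"dz":-0.012,"twist":0},
    {"claw":0,"dx":0,"dy":0,"dz":-0.019,"twist":0},
    {"claw":0,"dx":0,"dy":0,"dz":-0.023,"twist":0},
    {"claw":0,"dx":0,"dy":0,"dz":-0.0255,"twist":0},
    {"claw":0,"dx":0,"dy":0,"dz":-0.0275,"twist":0},
    {"claw":0,"dx":0,"dy":0,"dz":-0.0295,"twist":0},
    {"claw":0,"dx":0,"dy":0,"dz":-0.0315,"twist":0}
  ]
}}

```text
time_s: 28.02
ee_pos: [533.9, -50.7, 176.0]
ee_rot: [0.0, 0.674, 0.739, 0.0]
force: [0.2, -0.2, -9.7]
opening: 21.0
```

Request:
{"fn": "apply_moves", "kwargs": {
  "commands": [
    {"claw":0,"dx":0,"dy":0,"dz":-0.002,"twist":0},
    {"claw":0,"dx":0,"dy":0,"dz":-0.004,"twist":0},
    {"claw":0,"dx":0,"dy":0,"dz":-0.006,"twist":0},
    {"claw":0,"dx":0,"dy":0,"dz":-0.008,"twist":0},
    {"claw":0,"dx":0,"dy":0,"dz":-0.01,"twist":0},
    {"claw":0,"dx":0,"dy":0,"dz":-0.01,"twist":0}
  ]
}}

```text
time_s: 28.78
ee_pos: [534.0, -50.8, 172.1]
ee_rot: [0.0, 0.674, 0.739, 0.0]
force: [0.1, -0.1, -1.2]
opening: 20.9
```

```bash
python3 - <<'E'
from tilt import *
from fs import s
grab('wrist','w19');print(np.round(tilt('w19',c=(535.5,-66.8),zr=(38,60)),2))
grab('side','s19');print(np.round(tilt('s19',c=(535.5,-66.8),zr=(38,60)),2))
E
```

```text
{'time_s': 28.775, 'ee_pos': [534.019, -50.793, 172.085], 'ee_rot': [0.0, 0.674, 0.739, 0.0], 'force': [0.129, -0.089, -1.225], 'wrist_torque': [0.021, -0.016, 0.044], 'opening': 20.913}
[ 1.2252e+04  1.0000e-02 -5.0000e-02  4.7630e+01  6.8000e-01]
[ 8.570e+02 -4.000e-02 -1.000e-02  4.962e+01  1.340e+00]
```

The lid lies flat on the deck: no tilt, top at 47.6, load off the wrist. I'll drop the tongue into the gap and back out.

Request:
{"fn": "apply_moves", "kwargs": {
  "commands": [
    {"claw":0,"dx":0,"dy":0,"dz":-0.008,"twist":0},
    {"claw":0,"dx":0,"dy":0,"dz":-0.018,"twist":0},
    {"claw":0,"dx":0,"dy":0,"dz":-0.027,"twist":0},
    {"claw":0,"dx":0,"dy":0,"dz":-0.0315,"twist":0},
    {"claw":0,"dx":0,"dy":0,"dz":-0.0315,"twist":0}
  ]
}}

```text
time_s: 29.5
ee_pos: [533.7, -50.7, 159.1]
ee_rot: [-0.0, 0.674, 0.739, -0.0]
force: [-0.3, -0.4, -2.5]
opening: 21.3
```

```bash
python3 - <<'E'
from fs import *
p,d,K,T=grab('side','s20');cv2.imwrite('pics/s20z.png',cv2.resize(p[150:260,210:345],None,fx=5.5,fy=5.4,interpolation=cv2.INTER_CUBIC))
E
```

```text
{'time_s': 29.5, 'ee_pos': [533.743, -50.712, 159.064], 'ee_rot': [-0.0, 0.674, 0.739, -0.0], 'force': [-0.31, -0.397, -2.501], 'wrist_torque': [-0.005, 0.012, 0.031], 'opening': 21.258}
```

View pics/s20z.png

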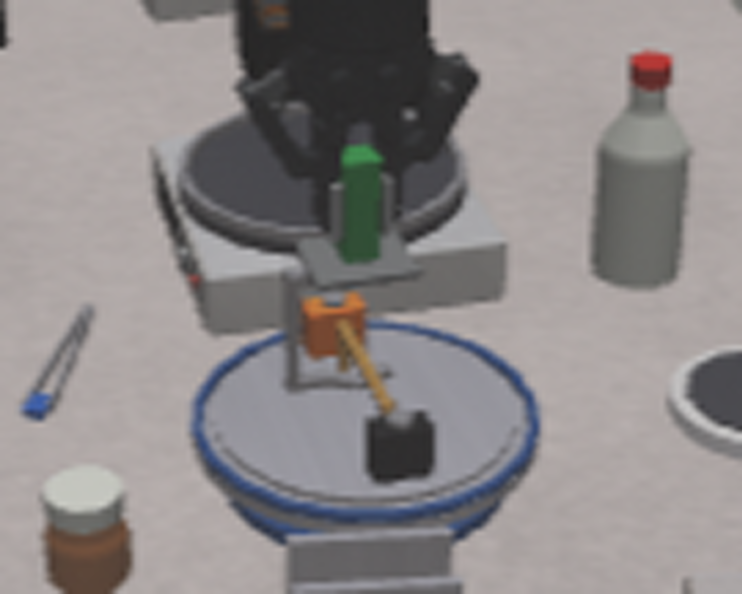

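Request:
{"fn": "apply_moves", "kwargs": {
  "commands": [
    {"claw":0,"dx":-0.01,"dy":-0.001,"dz":0,"twist":0},
    {"claw":0,"dx":-0.03,"dy":-0.003,"dz":0,"twist":0},
    {"claw":0,"dx":-0.055,"dy":-0.005,"dz":0,"twist":0},
    {"claw":0,"dx":-0.08,"dy":-0.0075,"dz":0,"twist":0},
    {"claw":0,"dx":-0.1,"dy":-0.009,"dz":0,"twist":0},
    {"claw":0,"dx":-0.105,"dy":-0.0095,"dz":0,"twist":0},
    {"claw":0,"dx":-0.105,"dy":-0.0095,"dz":0,"twist":0}
  ]
}}

```text
time_s: 30.42
ee_pos: [492.0, -54.6, 159.5]
ee_rot: [0.0, 0.674, 0.739, 0.0]
force: [-0.3, -0.0, -1.8]
opening: 21.0
```

```bash
python3 - <<'E'
from fs import *
p,d,K,T=grab('scene','c21');cv2.imwrite('pics/c21z.png',cv2.resize(p[130:260,170:310],None,fx=5.5,fy=4.5,interpolation=cv2.INTER_CUBIC))
E
```

```text
{'time_s': 30.425, 'ee_pos': [491.959, -54.644, 159.482], 'ee_rot': [0.0, 0.674, 0.739, 0.0], 'force': [-0.26, -0.014, -1.824], 'wrist_torque': [-0.009, -0.009, -0.009], 'opening': 20.96}
```

View pics/c21z.png

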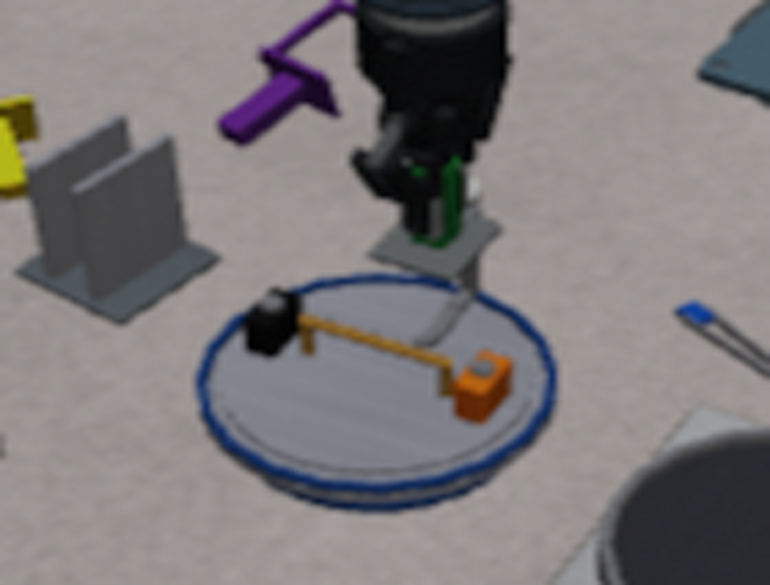

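The tongue is clear of the bar. I'll raise and carry the lifter back over the rest.

Request:
{"fn": "apply_moves", "kwargs": {
  "commands": [
    {"claw":0,"dx":0,"dy":0,"dz":0.03,"twist":0},
    {"claw":0,"dx":0,"dy":0,"dz":0.09,"twist":0},
    {"claw":0,"dx":0,"dy":0,"dz":0.17,"twist":0},
    {"claw":0,"dx":0,"dy":-0.02,"dz":0.23,"twist":0},
    {"claw":0,"dx":0,"dy":-0.08,"dz":0.26,"twist":-0.01},
    {"claw":0,"dx":0.004,"dy":-0.17,"dz":0.27,"twist":-0.02},
    {"claw":0,"dx":0.008,"dy":-0.27,"dz":0.27,"twist":-0.04},
    {"claw":0,"dx":0.012,"dy":-0.37,"dz":0.27,"twist":-0.06}
  ]
}}

```text
time_s: 31.48
ee_pos: [497.0, -203.8, 268.4]
ee_rot: [0.001, 0.719, 0.695, 0.0]
force: [-0.5, 0.8, -1.9]
opening: 20.5
```

Request:
{"fn": "apply_moves", "kwargs": {
  "commands": [
    {"claw":0,"dx":0.0018,"dy":-0.09,"dz":0,"twist":-0.017},
    {"claw":0,"dx":0.0018,"dy":-0.16,"dz":0,"twist":-0.017},
    {"claw":0,"dx":0.0018,"dy":-0.2,"dz":0,"twist":-0.017},
    {"claw":0,"dx":0.0018,"dy":-0.2105,"dz":0,"twist":-0.017},
    {"claw":0,"dx":0.0018,"dy":-0.2105,"dz":0,"twist":-0.017},
    {"claw":0,"dx":0.0018,"dy":-0.2105,"dz":0,"twist":-0.017}
  ]
}}

```text
time_s: 32.22
ee_pos: [497.5, -285.7, 267.5]
ee_rot: [-0.0, 0.731, 0.682, 0.0]
force: [0.5, -0.5, -2.2]
opening: 21.3
```

```bash
python3 - <<'E'
from fs import *
p,d,K,T=grab('wrist','w22')
p,d,K,T=grab('side','s22');cv2.imwrite('pics/s22z.png',cv2.resize(p[150:310,200:360],None,fx=3.7,fy=3.7,interpolation=cv2.INTER_CUBIC))
E
```

```text
{'time_s': 32.225, 'ee_pos': [497.512, -285.682, 267.486], 'ee_rot': [-0.0, 0.731, 0.682, 0.0], 'force': [0.545, -0.496, -2.247], 'wrist_torque': [-0.053, -0.006, -0.04], 'opening': 21.275}
```

View pics/w22.png

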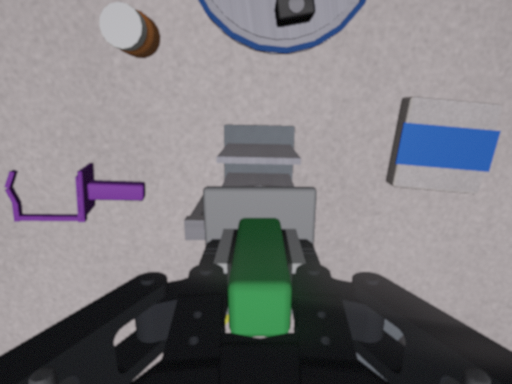

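View pics/s22z.png

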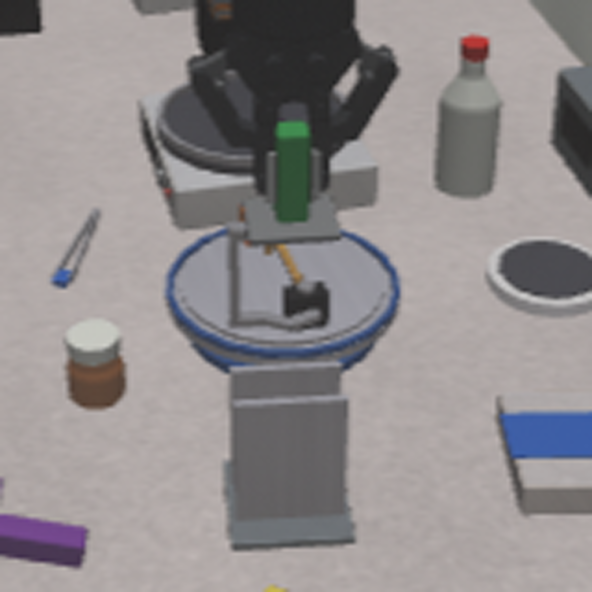

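Back exactly over the rest, aligned with the cheeks. Lowering.

Request:
{"fn": "apply_moves", "kwargs": {
  "commands": [
    {"claw":0,"dx":0,"dy":0,"dz":-0.04,"twist":0},
    {"claw":0,"dx":0,"dy":0,"dz":-0.1,"twist":0},
    {"claw":0,"dx":0,"dy":0,"dz":-0.17,"twist":0},
    {"claw":0,"dx":0,"dy":0,"dz":-0.24,"twist":0},
    {"claw":0,"dx":0,"dy":0,"dz":-0.29,"twist":0},
    {"claw":0,"dx":0,"dy":0,"dz":-0.315,"twist":0},
    {"claw":0,"dx":0,"dy":0,"dz":-0.321,"twist":0},
    {"claw":0,"dx":0,"dy":0,"dz":-0.323,"twist":0}
  ]
}}

```text
time_s: 33.33
ee_pos: [497.7, -287.0, 138.6]
ee_rot: [0.001, 0.731, 0.682, 0.0]
force: [-0.3, 0.6, -1.4]
opening: 21.3
```

Request:
{"fn": "apply_moves", "kwargs": {
  "commands": [
    {"claw":0,"dx":0,"dy":0,"dz":-0.0025,"twist":0},
    {"claw":0,"dx":0,"dy":0,"dz":-0.005,"twist":0},
    {"claw":0,"dx":0,"dy":0,"dz":-0.005,"twist":0},
    {"claw":0,"dx":0,"dy":0,"dz":-0.005,"twist":0}
  ]
}}

```text
time_s: 33.83
ee_pos: [497.4, -286.8, 136.2]
ee_rot: [0.0, 0.731, 0.682, 0.0]
force: [0.4, -0.1, -2.3]
opening: 21.2
```

```bash
python3 fs.py
```

```text
{'time_s': 33.825, 'ee_pos': [497.399, -286.772, 136.224], 'ee_rot': [0.0, 0.731, 0.682, 0.0], 'force': [0.394, -0.15, -2.335], 'wrist_torque': [0.019, -0.012, -0.038], 'opening': 21.215}
```

Not yet in contact at 136.1, so I'll lower in small steps until the weight comes off.

Request:
{"fn": "apply_moves", "kwargs": {
  "commands": [
    {"claw":0,"dx":0,"dy":0,"dz":-0.001,"twist":0},
    {"claw":0,"dx":0,"dy":0,"dz":-0.002,"twist":0},
    {"claw":0,"dx":0,"dy":0,"dz":-0.002,"twist":0}
  ]
}}

```text
time_s: 34.2
ee_pos: [497.4, -286.8, 136.0]
ee_rot: [0.0, 0.731, 0.682, -0.0]
force: [-1.7, 1.5, 5.7]
opening: 21.5
```

Request:
{"fn": "apply_moves", "kwargs": {
  "commands": [
    {"claw":0,"dx":0,"dy":0,"dz":-0.001,"twist":0},
    {"claw":0,"dx":0,"dy":0,"dz":-0.002,"twist":0},
    {"claw":0,"dx":0,"dy":0,"dz":-0.002,"twist":0}
  ]
}}

```text
time_s: 34.58
ee_pos: [497.4, -286.8, 136.0]
ee_rot: [0.001, 0.731, 0.682, -0.0]
force: [-3.5, 2.5, 11.2]
opening: 20.8
```

It's seated, since the force has turned upward. I'll ease off 0.8 mm and open.

Request:
{"fn": "apply_moves", "kwargs": {
  "commands": [
    {"claw":0,"dx":0,"dy":0,"dz":0.002,"twist":0},
    {"claw":0,"dx":0,"dy":0,"dz":0.002,"twist":0},
    {"claw":0.4,"dx":0,"dy":0,"dz":0.002,"twist":0},
    {"claw":0.7,"dx":0,"dy":0,"dz":0.002,"twist":0},
    {"claw":1,"dx":0,"dy":0,"dz":0.002,"twist":0},
    {"claw":1,"dx":0,"dy":0,"dz":0.002,"twist":0},
    {"claw":1,"dx":0,"dy":0,"dz":0.002,"twist":0},
    {"claw":1,"dx":0,"dy":0,"dz":0.002,"twist":0}
  ],
  "grip_force": 20
}}

```text
time_s: 35.58
ee_pos: [497.4, -286.7, 135.3]
ee_rot: [-0.0, 0.731, 0.682, -0.0]
force: [-0.3, -0.6, -0.0]
opening: 85.8
```

```bash
python3 - <<'E'
from fs import *
p,d,K,T=grab('wrist','w23')
E
```

```text
{'time_s': 35.575, 'ee_pos': [497.396, -286.734, 135.278], 'ee_rot': [-0.0, 0.731, 0.682, -0.0], 'force': [-0.267, -0.625, -0.018], 'wrist_torque': [0.031, -0.033, 0.03], 'opening': 85.825}
```

View pics/w23.png

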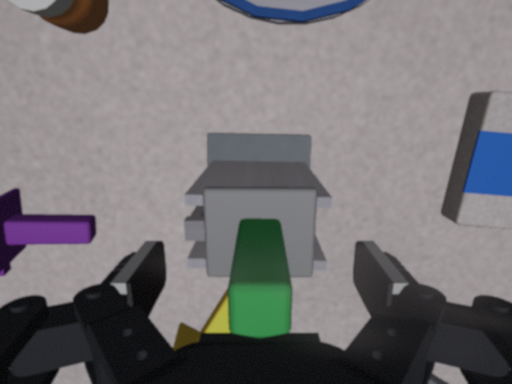

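The lifter hangs as it did at the start, with the flange flat on both tops. Retreating straight up, then up and away for the final check.

Request:
{"fn": "apply_moves", "kwargs": {
  "commands": [
    {"claw":1,"dx":0,"dy":0,"dz":0.04,"twist":0},
    {"claw":1,"dx":0,"dy":0,"dz":0.12,"twist":0},
    {"claw":1,"dx":0,"dy":0,"dz":0.22,"twist":0},
    {"claw":1,"dx":0,"dy":0.01,"dz":0.32,"twist":0},
    {"claw":1,"dx":0,"dy":0.06,"dz":0.39,"twist":0},
    {"claw":1,"dx":0,"dy":0.11,"dz":0.41,"twist":0},
    {"claw":1,"dx":0,"dy":0.13,"dz":0.41,"twist":0},
    {"claw":1,"dx":0,"dy":0.13,"dz":0.41,"twist":0}
  ]
}}

```text
time_s: 36.62
ee_pos: [497.0, -233.8, 298.2]
ee_rot: [-0.001, 0.731, 0.682, -0.0]
force: [-0.3, -0.2, -0.2]
opening: 85.3
```

Request:
{"fn": "apply_moves", "kwargs": {
  "commands": [
    {"claw":1,"dx":0,"dy":0,"dz":0,"twist":0},
    {"claw":1,"dx":0,"dy":0,"dz":0,"twist":0}
  ]
}}

```text
time_s: 36.88
ee_pos: [497.2, -235.1, 298.4]
ee_rot: [-0.001, 0.732, 0.682, -0.0]
force: [-0.1, 0.0, 0.2]
opening: 85.4
```

```bash
python3 - <<'E'
from tilt import *
from fs import s
p1,d,K,T=grab('scene','c24');print(np.round(tilt('c24',c=(535.5,-66.8),zr=(38,60)),2))
p2,d2,K2,T2=grab('side','s24');print(np.round(tilt('s24',c=(535.5,-66.8),zr=(38,60)),2))
p,d,K,T=grab('wrist','w24');P=cloud(d,K,T);z=P[...,2]
h=cv2.cvtColor(p,cv2.COLOR_BGR2HSV);g=(h[...,0]>45)&(h[...,0]<80)&(h[...,1]>90)&(h[...,2]>100);g[:,:180]=0;g[:,340:]=0
print('handle top',P[g&(z>175)&(z<195)].mean(0).round(1))
fl=(~g)&(z>117.5)&(z<125)&(abs(P[...,0]-497)<45)&(abs(P[...,1]+287)<35);Q=P[fl];print('flange',cv2.minAreaRect(Q[:,:2].astype(np.float32)),np.percentile(Q[:,2],[5,50,95]))
cv2.imwrite('pics/v24.png',np.hstack([p1[100:320,90:360],p2[120:340,180:450]]))
E
```

```text
{'time_s': 36.875, 'ee_pos': [497.181, -235.114, 298.404], 'ee_rot': [-0.001, 0.732, 0.682, -0.0], 'force': [-0.089, 0.019, 0.232], 'wrist_torque': [-0.006, 0.039, -0.019], 'opening': 85.364}
[ 1.222e+03 -1.100e-01  1.000e-02  4.984e+01  1.740e+00]
[ 8.560e+02 -1.300e-01  1.600e-01  4.958e+01  1.390e+00]
handle top [ 497.3 -286.2  186.5]
flange ((497.5167541503906, -288.0360412597656), (52.37416458129883, 59.960289001464844), 85.73331451416016) [119.1165426  120.57937954 121.8602018 ]
```

View pics/v24.png

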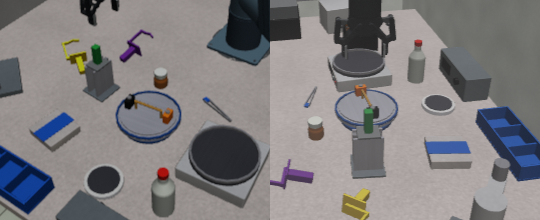

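View pics/w24.png

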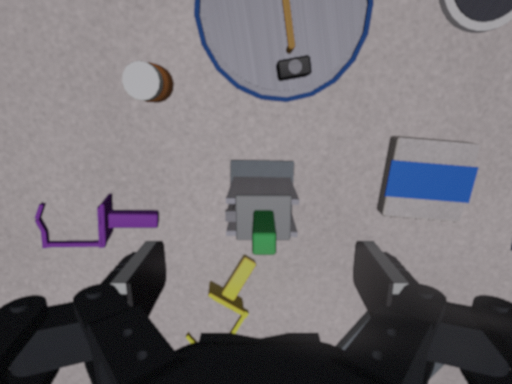

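The lid is flat inside the ring, the lifter is back at its original pose with the flange level at 120.6, and the gripper touches nothing. Handing in.

```bash
python3 -c "
from station import ctrl
print(ctrl.hand_in())"
```

```text
the job is handed in; nothing more can be done
None
```

I moved the lid to the cooling stand and hung the lifter back on its rest, then handed the job in at about 37 s of the 72 s allowed.

- **Balance point:** It took five trial lifts of a few millimetres to find. Hooked near the middle of the bar, the orange side stayed down with 2.6° of tilt. The tilt vanished about 11 mm further toward the orange pod, and I carried the lid from there.
- **Lid weight:** It weighs about 8 N, and no force reading on it passed about 9.5 N.
- **Tilt while carrying:** About 0.1–0.2° along the bar and 1.2–1.5° across it in the checks after lifting, above the stand and while lowering. The cross-tilt stayed small and was gone once the lid was set down.
- **Lid on the stand:** My last checks showed it flat to within 0.2° and at deck height. Just before lowering it was centred in the ring to about 1 mm.
- **Lifter on the rest:** It is within about 1 mm of its starting place, flange level, and the gripper is open and clear. While seating it I pressed it onto the rest with about 13 N before easing off.
- **Disagreements:** My first estimate of the lid's centre was about 3 mm off along the bar; I corrected it above the stand. The two fixed cameras also read heights about 2 mm higher than the wrist camera, within the calibration tolerance.
- **Other objects:** Nothing else appears moved in the final pictures. I checked that by eye only.

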